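# Pack and close the meal carrier

## Task

Pack the meal carrier and close it up: take the serving tongs off its wall and hang them astride the bar of the rail, and stand every soup tub and snack box that is on the table upright on the floor of the carrier, side by side. When that is done shut the lid fully, then swing both front clamps all the way down over it. Do not knock over the shaker or the mug.

Things in the scene. Friction and masses are not known exactly. Their poses are not given: they have to be found in the camera images.
- tub1_mid (a point): Round white lidded soup tub, 60 mm diameter, 80 mm tall, about 0.2 kg with its weight low down, standing upright on the table; the point is its centre, half-way up (40 mm above its underside), z along its axis. May be absent.
- tub2_mid (a point): Round white lidded soup tub, 60 mm diameter, 80 mm tall, about 0.2 kg with its weight low down, standing upright on the table; the point is its centre, half-way up (40 mm above its underside), z along its axis. May be absent.
- tub3_mid (a point): Round white lidded soup tub, 60 mm diameter, 80 mm tall, about 0.2 kg with its weight low down, standing upright on the table; the point is its centre, half-way up (40 mm above its underside), z along its axis. May be absent.
- box1_mid (a point): Square brown card snack box, 54 x 54 mm and 80 mm tall, about 0.2 kg with its weight low down, standing upright; the point is its centre, half-way up (40 mm above its underside), x and y square to its sides. May be absent.
- box2_mid (a point): Square brown card snack box, 54 x 54 mm and 80 mm tall, about 0.2 kg with its weight low down, standing upright; the point is its centre, half-way up (40 mm above its underside), x and y square to its sides. May be absent.
- carrier: Dull tan open-topped insulated meal carrier, fixed to the table, 189 mm (own x) by 254 mm (own y) by 107 mm high, walls and floor 12 mm thick, so the inside is 165 x 230 mm and 95 mm deep. Origin at the centre of its underside; own -x is its front (towards the robot, where the two clamps are), own +x its back (where the lid is hinged), z up. Four meals stand in it in a 2 by 2 pattern.
- carrier_in (a point): Centre of the carrier's inner floor (12 mm above the table), axes as the carrier's.
- lid (a joint): Angle of the carrier's lid: 0 shut on the rim, about 1.66 rad at the start (standing open, just past vertical). The stiff hinge holds the lid wherever it is left; 2 to 3 N at its free edge turn it. Opening limit 1.9.
- lid_hinge (a point): On the lid's hinge line (parallel to the carrier's y), mid-way along the back rim, at the height of the rim. The lid is a flat plate 189 mm from hinge to front edge, 254 mm wide, 12 mm thick, its inner face level with this line, with no knob (two 3 mm ribs on its outer face, and a tab 60 mm wide in the middle of its front edge that sticks out 15 mm).
- lid_edge (a point): Middle of the lid's front (free) edge, on its outer face (its top when shut).
- rail_mid (a point): Middle of a horizontal steel bar, 14 mm in diameter and 240 mm long between two posts with round feet, 190 mm above the table at its centre line; the bar runs along this point's y axis.
- tongs_grip (a point): Small rigid steel serving tongs, an upside-down U, 92 mm high, 0.09 kg: a top 38 x 20 mm and 4 mm thick, and two arms hanging from it, 20 mm wide (28 mm at the tips), 4 mm thick, 30 mm apart inside. They do not flex. At the start they straddle the carrier's right-hand (own -y) wall. The point lies mid-way between the arms, 20 mm below the top's upper face; x points from arm to arm (38 mm over the outsides, the way to grip them), y along the width, z up.
- clamp_left (a joint): Angle of the clamp arm on the carrier's front at its own +y side (75 mm from the middle): 0 is down, lying level over the shut lid's front edge; about 2 rad at the start (up and tipped out, away from the carrier). It stays where it is left; 1 to 2 N at its tip turn it. Opening limit 2.3.
- clamp_left_hinge (a point): Pivot of that clamp arm (its axis is parallel to the carrier's y), 8 mm outside the front wall and 18 mm above the rim.
- clamp_left_tip (a point): End of that clamp arm, on its centre line, 62 mm from the pivot. The arm is a steel bar 18 mm wide and 8 mm thick with a black pad 24 mm wide at its end.
- clamp_right (a joint): Angle of the clamp arm on the carrier's front at its own -y side (75 mm from the middle): 0 is down, lying level over the shut lid's front edge; about 2 rad at the start (up and tipped out, away from the carrier). It stays where it is left; 1 to 2 N at its tip turn it. Opening limit 2.3.
- clamp_right_hinge (a point): Pivot of that clamp arm (its axis is parallel to the carrier's y), 8 mm outside the front wall and 18 mm above the rim.
- clamp_right_tip (a point): End of that clamp arm, on its centre line, 62 mm from the pivot. The arm is a steel bar 18 mm wide and 8 mm thick with a black pad 24 mm wide at its end.
- shaker: Bystander: steel shaker, 42 mm diameter, 82 mm tall, standing near the meals; origin at the centre of its underside.
- mug: Bystander: white mug, 76 mm diameter, 90 mm tall; origin at the centre of its underside.
Things that resemble listed ones, but are neither listed nor needed, are in the scene too. What is shaped like the part that bears box1_mid but blue or yellow is not meant. What is shaped like the part that bears tub2_mid but purple is not meant.

How it is judged:
By the outcome, as a careful person would: the job done as asked, in the order asked, and still so for the second after the job is handed in, with the robot touching nothing.
Of tub1, tub2, tub3, box1, box2 only 2 to 4 are there at a start; the rules pass over those that are not, and their reading is None.
At some moment in a run one of tub1, tub2, tub3, box1, box2 may be knocked a few centimetres aside while the robot is not near it.
It also fails if it takes over 210 s, if anything falls off the work surface, if the arm or the gripper's body presses on something with over 40 N, if the wrist force passes 120 N, or if a joint passes its speed limit or range.

## Robot

A 6-joint arm with a two-finger parallel gripper is mounted at the origin on the work surface. World frame = base frame: x ahead of the robot, y to its left, z up, the work surface at z = 0. Lengths are in m, angles in rad, forces in N, time in s.
With the tool pointing down it reaches from about 0.375 to 0.9 m from the base axis. Payload 3.1 kg.
Tool frame: the origin (TCP) lies between the finger pads; the fingertips stand 25 mm ahead of it and the grasp point (between the pads) lies 6 mm ahead of it; y points along the fingers, x is the direction in which the jaws open and shut, and the axes are right-handed (so a half turn about y gives the same grasp; the last joint's range is limited). The gripper opens to 87 mm and grips with 3 to 60 N. Pads are 19 mm wide; open, the fingers measure 117 mm over their backs; the gripper's body (75 mm by 190 mm) begins 51 mm behind the grasp point.
Start: joints at [1.062, 0.527, 1.433, -0, 1.181, -0.178], TCP at [0.203, 0.591, 0.248] pointing down, gripper open.
Joint ranges: [-3.08, 3.08], [-0.75, 2.2], [0.22, 2.44], [-1.43, 4.57], [0, 2.65], [-2.85, 2.85]. Speed limits (rad/s): [2.79, 2.79, 3.14, 3.14, 3.14, 3.14].

## Interface

Orientations are given as a unit quaternion [x, y, z, w].
In Python, from rig import robot gives the robot as it stands.
- The arm moves only by the tool carry_out, never from a script. Its argument "moves" is a list of rows, each a list of 7 numbers: the opening, from 0 (shut) to 1 (fully open), then the shift along the tool's x, y, z in cm, then the turn, a rotation vector about the tool's x, y, z in rad. In form: [[grip, x, y, z, rx, ry, rz], ...]. A call has 1 to 20 rows; each row is the pose to reach, as a shift and turn from the pose commanded when the call began, along the tool's axes at that moment; what a row does not reach only later rows make up. A row lasts 1/10 s, in which the tool goes at most 50 mm and 8.59 degrees, less where a joint would pass 70% of its speed; a pose out of reach is approached as far as the arm can. A call with a gripper value outside its range is refused whole. The fingers move at their own pace and stop on an object; "force" is the grip in N (left out, the last holds). Time passes only in rows, so rows that repeat a pose let the fingers close. It gives the time, the measured TCP pose, the force and the opening at its end, in the units of the state.
- robot.get_obs(): the state, without advancing time (a new reading comes with each control period).
- robot.camera(name): name is "scene" or "top" or "wrist"; returns the picture (400x640x3 uint8, red, green, blue); there is no depth.
- robot.camera_params(name): a dict with "fx", "fy", "cx", "cy" (pixels), "extrinsics" (4x4, takes a point from camera to world coordinates); the wrist camera has in their place "mount" (4x4, takes a point from camera to tool coordinates, whose origin is the TCP and whose axes are the tool frame's). Camera axes: x right, y down, z forward; pixel columns grow to the right and rows downward; lengths in m; the calibration is good to about 2 mm. A picture is of the moment at which its call begins: read the wrist's pose just before it. camera_params takes no time and is no camera call.
- robot.hand_in(): hands the job in, once; it reports no verdict.
The state is a dict: "time": time; "q": joint angles; "joint_velocities": joint speeds; "joint_torque": joint torques, N m; "position": TCP position; "tool_rot": TCP orientation; "ft_force": force on the tool from outside, world axes, zero at the start; "moment": the same for the moment, N m; "grip_width": finger opening in m.
Only numpy, scipy, OpenCV 4.12 (cv2) and the standard library are available. Lean on these libraries where they do the work, as an engineer would, in place of code of your own. Each camera call takes 0.05 s, during which the arm holds its last target.

## Working session

There is one attempt and no reset: what is moved stays moved. The work goes in short steps, Python scripts to look and compute and a tool call to move; the robot and the scene stay as the last step left them, time stands still between calls to the robot, and variables do not carry over. Pictures are saved under pics/ and viewed, and the job is handed in when it is done.

Besides the shell and the picture viewer there is one more tool, called after ">>>" as a command line: name --pt "numbers of a row" for each row, then --argument value for the rest. carry_out: Moves the arm, as the interface text tells. Its arguments: {"type":"object","properties":{"moves":{"type":"array"},"force":{"type":"number"}},"required":["moves"]}

```bash
ls; mkdir -p pics; python3 - <<'E'
from rig import robot
import cv2
o=robot.get_obs(); print(o)
for n in ["scene","top","wrist"]:
    im=robot.camera(n); cv2.imwrite(f"pics/{n}0.png",im[:,:,::-1]); p=robot.camera_params(n); print(n,p)
E
```

```text
pics
{'time': 0.0, 'q': array([ 1.06148440e+00,  5.28454196e-01,  1.43392661e+00, -5.60464524e-06,
        1.18138837e+00, -1.78494782e-01]), 'joint_velocities': array([ 0.0004206 , -0.00134121, -0.0018084 , -0.00024473,  0.00044769,
       -0.00026071]), 'joint_torque': array([ 5.34405099e-04, -4.40044177e+01, -1.76595461e+01,  6.35159388e-02,
        5.81065798e-02, -1.42730578e-04]), 'position': array([0.2026381 , 0.59050794, 0.2465712 ]), 'tool_rot': array([ 0.57583294,  0.41015334, -0.41154323, -0.57517201]), 'ft_force': array([ 0.12456518, -0.32982287,  0.15742723]), 'moment': array([ 0.03230579, -0.01175781, -0.02394005]), 'grip_width': 0.08738465045081116}
scene {'fx': 361.9120998889859, 'fy': 361.9120998889859, 'cx': 314.24102580352564, 'cy': 198.8559749968584, 'extrinsics': array([[ 0.78021581,  0.53720167, -0.32043353,  0.85717104],
       [ 0.62544938, -0.67715668,  0.3876492 , -0.37865908],
       [-0.00873791, -0.50286499, -0.8643208 ,  1.00724279],
       [ 0.        ,  0.        ,  0.        ,  1.        ]])}
top {'fx': 485.8084242656206, 'fy': 485.8084242656206, 'cx': 324.207626717661, 'cy': 195.827607360538, 'extrinsics': array([[-0.01159686, -0.99814279,  0.05980366,  0.41239067],
       [-0.9998887 ,  0.01101419, -0.01006345,  0.03747905],
       [ 0.00938607, -0.05991371, -0.99815943,  1.55663262],
       [ 0.        ,  0.        ,  0.        ,  1.        ]])}
wrist {'fx': 276.06687870958837, 'fy': 276.06687870958837, 'cx': 319.7337353976074, 'cy': 199.20371459044807, 'mount': array([[ 9.99999936e-01,  3.16299719e-04, -1.69196154e-04,
         8.30196289e-04],
       [ 2.57139840e-04, -3.03223547e-01,  9.52919417e-01,
        -1.38395976e-01],
       [ 2.50103886e-04, -9.52919399e-01, -3.03223609e-01,
         8.36708013e-02],
       [ 0.00000000e+00,  0.00000000e+00,  0.00000000e+00,
         1.00000000e+00]])}
```

View pics/scene0.png

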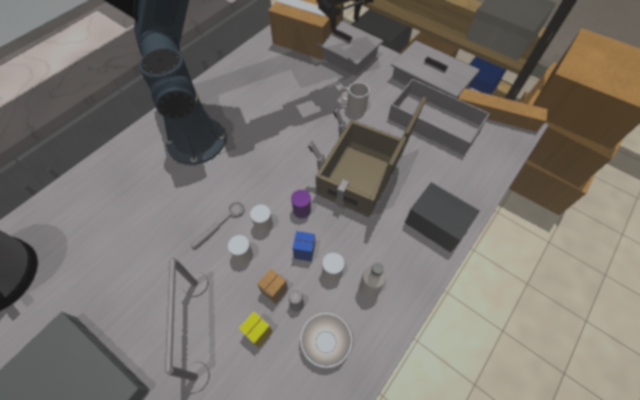

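View pics/top0.png

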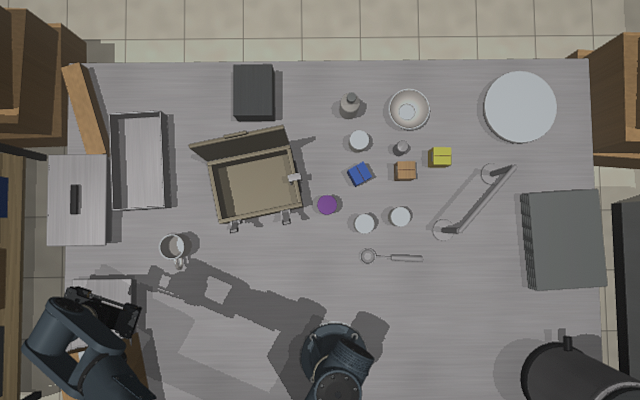

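View pics/wrist0.png

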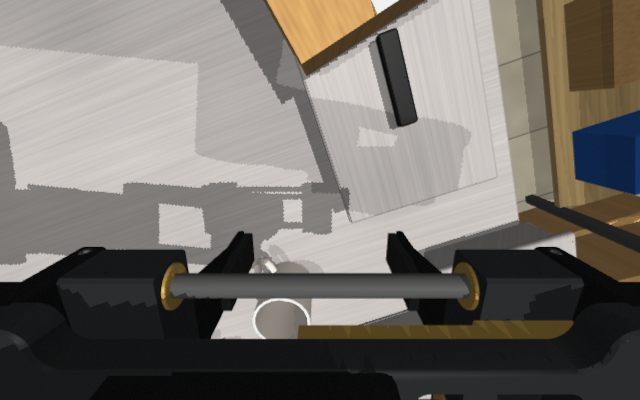

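```bash
python3 - <<'E'
from scipy.spatial.transform import Rotation as R
print(R.from_quat([ 0.57583294,  0.41015334, -0.41154323, -0.57517201]).as_matrix().round(3))
E
```

```text
[[ 0.325 -0.001 -0.946]
 [ 0.946 -0.002  0.325]
 [-0.002 -1.     0.   ]]
```

```bash
cat > h.py <<'E'
import numpy as np, cv2
from rig import robot
from scipy.spatial.transform import Rotation as R
def ray(name,uv,pose=None):
    p=robot.camera_params(name)
    d=np.array([(uv[0]-p['cx'])/p['fx'],(uv[1]-p['cy'])/p['fy'],1.])
    if name=='wrist':
        T=np.eye(4);T[:3,:3]=R.from_quat(pose['tool_rot']).as_matrix();T[:3,3]=pose['position']
        E=T@p['mount']
    else: E=p['extrinsics']
    return E[:3,3],E[:3,:3]@d
def onplane(name,uv,z,pose=None):
    o,d=ray(name,uv,pose); return o+d*(z-o[2])/d[2]
def tri(*obs):
    A=np.zeros((3,3));b=np.zeros(3)
    for r in obs:
        o,d=ray(*r); d=d/np.linalg.norm(d);P=np.eye(3)-d[:,None]*d;A+=P;b+=P@o
    x=np.linalg.solve(A,b)
    res=[np.linalg.norm(np.cross(x-ray(*r)[0],ray(*r)[1]/np.linalg.norm(ray(*r)[1]))) for r in obs]
    return x,res
def proj(name,X,pose=None):
    p=robot.camera_params(name)
    if name=='wrist':
        T=np.eye(4);T[:3,:3]=R.from_quat(pose['tool_rot']).as_matrix();T[:3,3]=pose['position'];E=T@p['mount']
    else:E=p['extrinsics']
    c=E[:3,:3].T@(np.asarray(X,float)-E[:3,3]);return np.array([p['fx']*c[0]/c[2]+p['cx'],p['fy']*c[1]/c[2]+p['cy']])
def go(target,ang,tilt=None):
    """target TCP pos, ang = world yaw (rad) of tool x axis; tool y down. prints shift cm & rotvec"""
    o=robot.get_obs();R0=R.from_quat(o['tool_rot']).as_matrix()
    x=np.array([np.cos(ang),np.sin(ang),0]);y=np.array([0,0,-1.]);z=np.cross(x,y)
    R1=np.c_[x,y,z]
    s=R0.T@(np.asarray(target)-o['position'])*100
    rv=R.from_matrix(R0.T@R1).as_rotvec()
    return s.round(2),rv.round(3)
def snap(name,fn,crop=None,k=1):
    o=robot.get_obs();im=robot.camera(name)[:,:,::-1].copy();np.save('pics/'+fn+'.npy',im)
    v=im
    if crop: v=im[crop[1]:crop[3],crop[0]:crop[2]]
    if k!=1: v=cv2.resize(v,None,fx=k,fy=k,interpolation=cv2.INTER_CUBIC)
    cv2.imwrite('pics/'+fn+'.png',v);return o,im
E
python3 - <<'E'
import cv2
im=cv2.imread('pics/top0.png')
cv2.imwrite('pics/t_a.png',cv2.resize(im[110:260,180:330],None,fx=4,fy=4,interpolation=cv2.INTER_CUBIC))
cv2.imwrite('pics/t_b.png',cv2.resize(im[85:275,320:520],None,fx=4,fy=4,interpolation=cv2.INTER_CUBIC)[:600])
im=cv2.imread('pics/scene0.png')
cv2.imwrite('pics/s_a.png',cv2.resize(im[80:230,290:440],None,fx=4,fy=4,interpolation=cv2.INTER_CUBIC))
E
```

```text
(no output)
```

View pics/t_a.png

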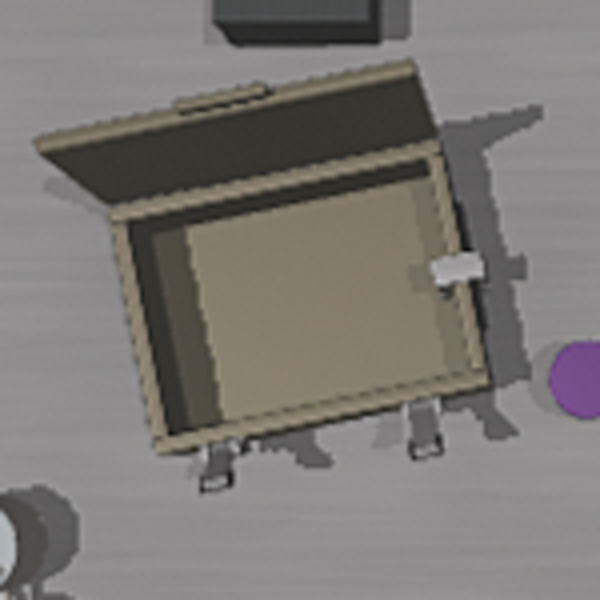

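View pics/t_b.png

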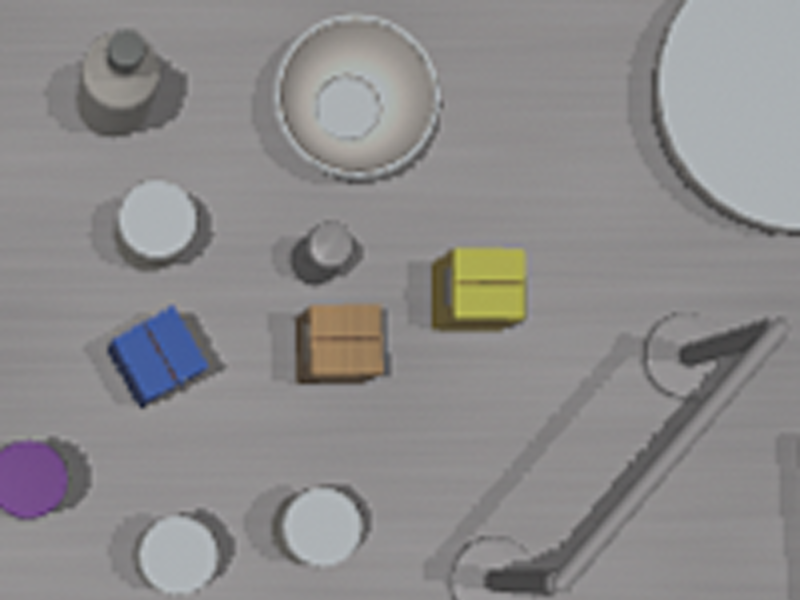

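View pics/s_a.png

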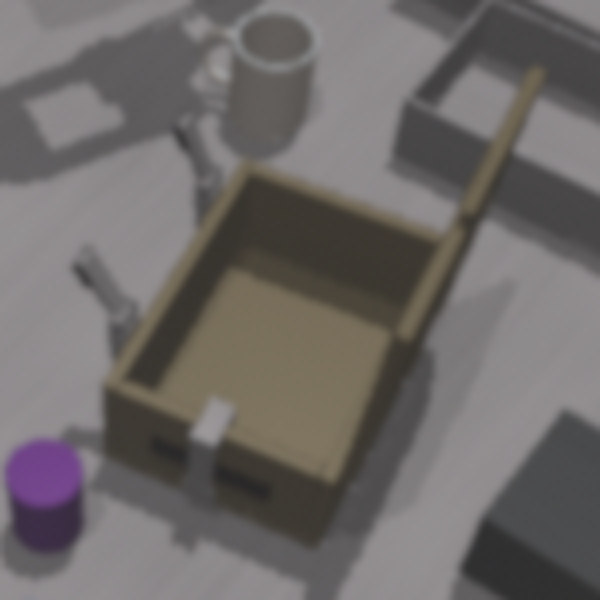

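```bash
python3 - <<'E'
from h import *
im=cv2.imread('pics/top0.png'); hsv=cv2.cvtColor(im,cv2.COLOR_BGR2HSV)
f=lambda c,o:( o[0]+(c[0]+.5)/4-.5, o[1]+(c[1]+.5)/4-.5)
A=(180,110);
for n,c in dict(fl=(158,452),fr=(488,381),br=(438,141),bl=(112,215)).items(): print(n,onplane('top',f(c,A),.107).round(4))
C=[onplane('top',f(c,A),.107) for c in [(158,452),(488,381),(438,141),(112,215)]]
print('ctr',np.mean(C,0), 'sizes',[np.linalg.norm(C[i]-C[(i+1)%4]).round(4) for i in range(4)])
a=C[0]-C[1]+C[3]-C[2]; b=C[3]-C[0]+C[2]-C[1]
print('yaw',np.arctan2(-a[0],a[1]),np.arctan2(b[1],b[0]))
print('tongs',onplane('top',f((457.5,270),A),.111))
g=im.astype(int)
white=((g.min(2)>165)).astype(np.uint8)
brown=cv2.inRange(hsv,(5,90,100),(18,255,255))
for n,m in [('white',white),('brown',brown)]:
    N,l,s,c=cv2.connectedComponentsWithStats(m)
    for i in range(1,N):
        if s[i,4]>150 and 200<c[i][0]<480 and 80<c[i][1]<270: 
            print(n,c[i].round(1),s[i],onplane('top',c[i],.08).round(4))
            cnt=cv2.findContours((l==i).astype(np.uint8),0,2)[0][0]; print('   ',cv2.minAreaRect(cnt))
B=(320,85)
for n,c in dict(r1=(552,580),r2=(778,325)).items(): print(n,onplane('top',f(c,B),.19).round(4))
print('shaker top',onplane('top',f((331,243),B),.082))
print('mug',onplane('top',(172,243),.09))
S=lambda c:f(c,(290,80))
print('tongs tri',tri(('top',f((457.5,270),A)),('scene',S((215,420)))))
print('clampR tip',tri(('top',f((427,446),A)),('scene',S((88,258)))))
print('clampL tip',tri(('top',f((215,481),A)),('scene',S((190,128)))))
E
```

```text
fl [0.4229 0.3363 0.107 ]
fr [0.4729 0.0906 0.107 ]
br [0.6539 0.1266 0.107 ]
bl [0.6005 0.3709 0.107 ]
ctr [0.53752777 0.23106237 0.107     ] sizes [np.float64(0.2507), np.float64(0.1845), np.float64(0.2501), np.float64(0.1809)]
yaw 0.20811301168443533 0.19438172361258876
tongs [0.55594927 0.11246483 0.111     ]
white [408.7 110. ] [398 100  22  22 303] [ 0.763  -0.2411  0.08  ]
    ((408.5, 110.5), (21.0, 21.0), 90.0)
white [358.8 139.3] [350 130  19  19 267] [ 0.6736 -0.0854  0.08  ]
    ((358.72412109375, 139.31033325195312), (17.826751708984375, 17.826751708984375), 68.19859313964844)
white [400.  216.3] [391 207  19  19 268] [ 0.4358 -0.2073  0.08  ]
    ((400.0000305175781, 216.5), (17.677669525146484, 17.677669525146484), 45.0)
white [364.1 223.4] [355 214  19  19 272] [ 0.4157 -0.0975  0.08  ]
    ((364.0000305175781, 223.50003051757812), (17.677669525146484, 17.677669525146484), 45.0)
brown [405.9 170. ] [397 162  19  17 295] [ 0.5774 -0.2284  0.08  ]
    ((406.0, 170.0), (16.0, 18.0), 90.0)
r1 [ 0.3949 -0.3506  0.19  ]
r2 [ 0.5735 -0.5165  0.19  ]
shaker top [ 0.65299121 -0.21874485  0.082     ]
mug [0.36362016 0.4806787  0.09      ]
tongs tri (array([0.55836381, 0.11439758, 0.10688313]), [np.float64(0.0026261070164765575), np.float64(0.0026261070164765284)])
clampR tip (array([0.42568502, 0.13299686, 0.17458208]), [np.float64(0.0017366971432142926), np.float64(0.0017366971432142236)])
clampL tip (array([0.40351098, 0.28495358, 0.16872398]), [np.float64(0.0028601808219457306), np.float64(0.002860180821945795)])
```

```bash
python3 - <<'E'
from h import *
print(go((.555,.115,.29),1.77))
E
```

```text
(array([-33.55,  -4.28, -48.77]), array([-0.001, -0.53 , -0.002]))
```

>>> carry_out --pt "1 -2 -4.3 -3 0 0 0" --pt "1 -33.5 -4.3 -48.8 0 -0.53 0" --pt "1 -33.5 -4.3 -48.8 0 -0.53 0" --pt "1 -33.5 -4.3 -48.8 0 -0.53 0" --pt "1 -33.5 -4.3 -48.8 0 -0.53 0" --pt "1 -33.5 -4.3 -48.8 0 -0.53 0" --pt "1 -33.5 -4.3 -48.8 0 -0.53 0" --pt "1 -33.5 -4.3 -48.8 0 -0.53 0" --pt "1 -33.5 -4.3 -48.8 0 -0.53 0" --pt "1 -33.5 -4.3 -48.8 0 -0.53 0" --pt "1 -33.5 -4.3 -48.8 0 -0.53 0" --pt "1 -33.5 -4.3 -48.8 0 -0.53 0" --pt "1 -33.5 -4.3 -48.8 0 -0.53 0" --pt "1 -33.5 -4.3 -48.8 0 -0.53 0" --pt "1 -33.5 -4.3 -48.8 0 -0.53 0" --pt "1 -33.5 -4.3 -48.8 0 -0.53 0" --pt "1 -33.5 -4.3 -48.8 0 -0.53 0"

```text
time: 1.85
position: [0.5546, 0.1173, 0.2906]
tool_rot: [-0.447, -0.548, 0.548, 0.447]
ft_force: [0.2, -0.2, 0.8]
grip_width: 0.0869
```

```bash
python3 - <<'E'
from h import *
o,im=snap('wrist','w1'); print(o['time'],o['position'],o['tool_rot'],o['ft_force'])
E
```

```text
1.85 [0.55457796 0.11728196 0.2905798 ] [-0.44693248 -0.54765296  0.5478218   0.44745823] [ 0.16199971 -0.16753002  0.82292898]
```

View pics/w1.png

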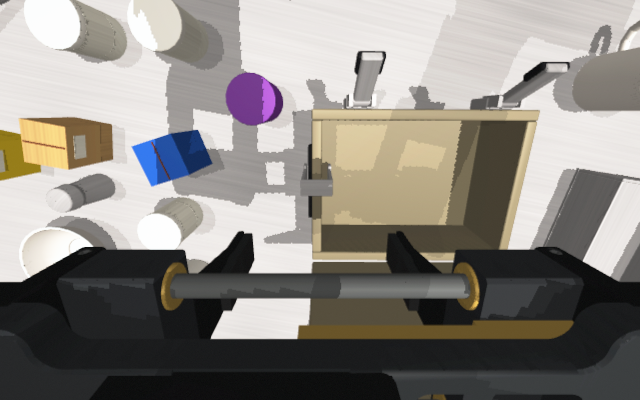

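```bash
python3 - <<'E'
import cv2
im=cv2.imread('pics/w1.png')
cv2.imwrite('pics/w1a.png',cv2.resize(im[90:270,290:560],None,fx=2.9,fy=2.9,interpolation=cv2.INTER_CUBIC))
cv2.imwrite('pics/w1b.png',cv2.resize(im[140:215,285:360],None,fx=8,fy=8,interpolation=cv2.INTER_CUBIC))
E
```

```text
(no output)
```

View pics/w1a.png

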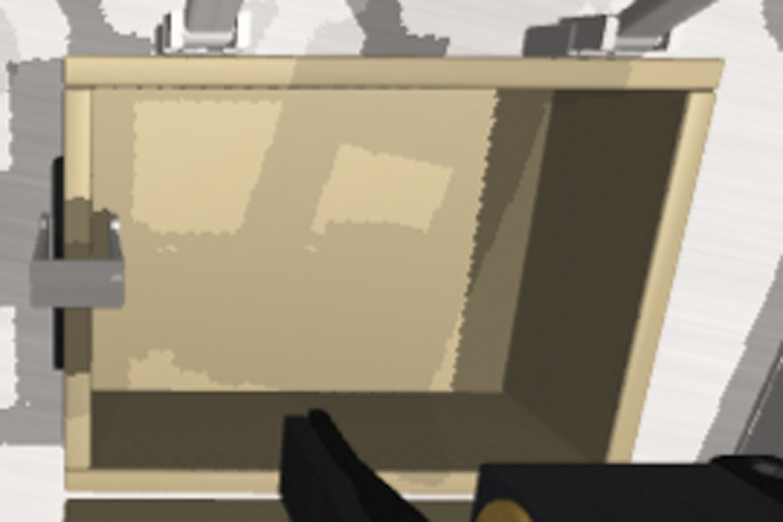

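View pics/w1b.png

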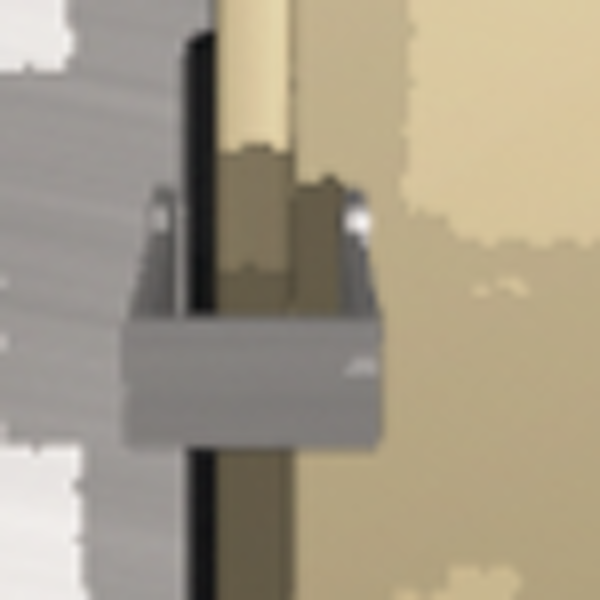

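```bash
python3 - <<'E'
from h import *
o=dict(position=np.array([0.55457796,0.11728196,0.2905798]),tool_rot=[-0.44693248,-0.54765296,0.5478218,0.44745823])
f=lambda c,k,o:( o[0]+(c[0]+.5)/k-.5, o[1]+(c[1]+.5)/k-.5)
P=[onplane('wrist',f(c,8,(285,140)),.111,o) for c in [(122,317),(381,317),(382,449),(125,449),(252,383)]]
for p in P: print(p.round(4))
print('tongs yaw x',np.arctan2(*(P[1]-P[0])[1::-1]),np.linalg.norm(P[1]-P[0]),np.linalg.norm(P[2]-P[1]))
a=lambda c:f(c,2.9,(290,90))
FR,FL,BR=[onplane('wrist',a(c),.107,o) for c in [(65,57),(723,60),(66,490)]]
print(FR,FL,BR,np.linalg.norm(FL-FR),np.linalg.norm(BR-FR),np.arctan2(*(FL-FR)[1::-1])-np.pi/2,np.arctan2(*(BR-FR)[1::-1]),(FL+BR)/2)
# clearance of wall in tongs
W=[onplane('wrist',f(c,8,(285,140)),.107,o) for c in [(217,300),(290,300)]];print(W)
E
```

```text
[0.5522 0.0935 0.111 ]
[0.5446 0.1309 0.111 ]
[0.5644 0.1354 0.111 ]
[0.5722 0.0975 0.111 ]
[0.5583 0.1142 0.111 ]
tongs yaw x 1.7723862731913573 0.03824885553403095 0.020374626430584956
[0.47229977 0.09248176 0.107     ] [0.42289058 0.33959799 0.107     ] [0.65524326 0.12875226 0.107     ] 0.2520073437907203 0.18650434282143694 0.19734085492779152 0.19572256683871117 [0.53906692 0.23417512 0.107     ]
[array([0.54783494, 0.10678201, 0.107     ]), array([0.5456544 , 0.11745163, 0.107     ])]
```

```bash
python3 - <<'E'
from h import *
print(go((.5583,.1142,.099),1.768))
E
```

```text
(array([-0.37, 19.17, -0.29]), array([-0.   ,  0.004,  0.   ]))
```

>>> carry_out --pt "0.75 -0.35 3 -0.3 0 0 0" --pt "0.75 -0.35 8 -0.3 0 0 0" --pt "0.75 -0.35 12 -0.3 0 0 0" --pt "0.75 -0.35 15 -0.3 0 0 0" --pt "0.75 -0.35 17 -0.3 0 0 0" --pt "0.75 -0.35 19.2 -0.3 0 0 0" --pt "0.75 -0.35 19.2 -0.3 0 0 0" --pt "0.2 -0.35 19.2 -0.3 0 0 0" --pt "0.2 -0.35 19.2 -0.3 0 0 0" --pt "0.2 -0.35 19.2 -0.3 0 0 0" --pt "0.2 -0.35 19.2 -0.3 0 0 0" --pt "0.2 -0.35 19.2 -0.3 0 0 0" --pt "0.2 -0.35 19.2 -0.3 0 0 0" --pt "0.2 -0.35 19.2 -0.3 0 0 0" --force 30

```text
time: 3.3
position: [0.5598, 0.113, 0.0995]
tool_rot: [0.448, 0.548, -0.547, -0.447]
ft_force: [-0.7, 1.4, 5.2]
grip_width: 0.0381
```

>>> carry_out --pt "0.2 0 -4 0 0 0 0" --pt "0.2 0 -9 0 0 0 0" --pt "0.2 0 -14 0 0 0 0" --pt "0.2 0 -18 0 0 0 0" --pt "0.2 0 -21 0 0 0 0" --pt "0.2 0 -21 0 0 0 0"

```text
time: 3.9
position: [0.5618, 0.1129, 0.3135]
tool_rot: [0.451, 0.55, -0.545, -0.445]
ft_force: [0.5, 0.1, -1.2]
grip_width: 0.0379
```

```bash
python3 - <<'E'
from h import *
o=robot.get_obs();print(o['q'],o['position'],o['grip_width'],o['ft_force'])
print(go((.484,-.4335,.315),.822))
E
```

```text
[ 3.50763464e-03  3.82460500e-01  1.49142006e+00 -1.14288477e-04
  1.25718967e+00 -1.76651460e+00] [0.56179415 0.11294077 0.31346182] 0.03787499787970419 [ 0.52451986  0.12542472 -1.24638084]
(array([-52.02,  -0.23,  18.44]), array([0.011, 0.948, 0.003]))
```

>>> carry_out --pt "0.2 -52 -0.2 18.4 0.01 0.948 0" --pt "0.2 -52 -0.2 18.4 0.01 0.948 0" --pt "0.2 -52 -0.2 18.4 0.01 0.948 0" --pt "0.2 -52 -0.2 18.4 0.01 0.948 0" --pt "0.2 -52 -0.2 18.4 0.01 0.948 0" --pt "0.2 -52 -0.2 18.4 0.01 0.948 0" --pt "0.2 -52 -0.2 18.4 0.01 0.948 0" --pt "0.2 -52 -0.2 18.4 0.01 0.948 0" --pt "0.2 -52 -0.2 18.4 0.01 0.948 0" --pt "0.2 -52 -0.2 18.4 0.01 0.948 0" --pt "0.2 -52 -0.2 18.4 0.01 0.948 0" --pt "0.2 -52 -0.2 18.4 0.01 0.948 0" --pt "0.2 -52 -0.2 18.4 0.01 0.948 0" --pt "0.2 -52 -0.2 18.4 0.01 0.948 0" --pt "0.2 -52 -0.2 18.4 0.01 0.948 0" --pt "0.2 -52 -0.2 18.4 0.01 0.948 0"

```text
time: 5.5
position: [0.4824, -0.4316, 0.3106]
tool_rot: [-0.646, -0.281, 0.286, 0.65]
ft_force: [0.9, 0.5, 0.2]
grip_width: 0.0375
```

```bash
python3 - <<'E'
from h import *
o,im=snap('wrist','w2'); print(o['time'],o['position'],list(o['tool_rot']),o['grip_width'])
E
```

```text
5.5 [ 0.4823515  -0.43156802  0.31059468] [np.float64(-0.6455877653810187), np.float64(-0.2805012397226455), np.float64(0.28580921104483353), np.float64(0.6502680882423274)] 0.03751914432008327
```

View pics/w2.png

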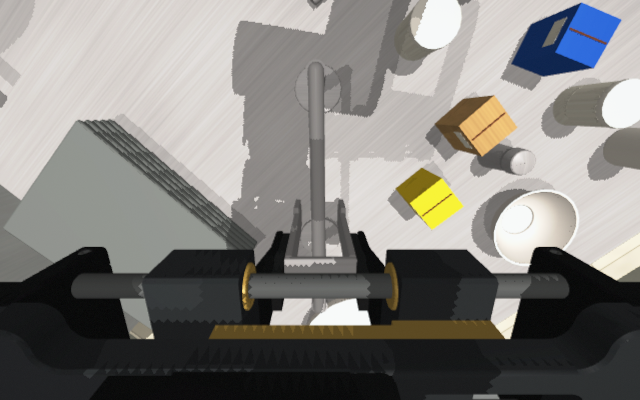

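```bash
python3 - <<'E'
from h import *
o=robot.get_obs()
im=cv2.imread('pics/w2.png')
cv2.imwrite('pics/w2a.png',cv2.resize(im[50:275,270:370],None,fx=2.6,fy=2.6,interpolation=cv2.INTER_CUBIC))
g=cv2.cvtColor(im,cv2.COLOR_BGR2GRAY).astype(int)
for r in (80,100,120,150,180,195): print(r,g[r,302:336])
E
```

```text
80 [150 150 151 150 150 137 112 112 122 130 135 138 140 146 142 136 132 129
 123 117 108  94  76 104 118 120 119 119 119 119 119 119 119 119]
100 [147 146 146 147 146 146 118 110 119 127 134 136 140 143 142 138 134 128
 124 118 110  96 135 145 144 145 145 144 144 144 144 144 143 143]
120 [137 139 140 140 139 139 127 111 114 123 131 135 139 142 143 139 136 131
 127 120 112 100 147 183 189 189 191 193 192 193 192 191 193 192]
150 [137 138 138 138 138 141 192 166 108  96 102 107 109 110 111 111 111 110
 105 103 100  94 125 178 192 193 191 190 191 193 197 195 192 192]
180 [137 138 138 137 139 141 141 140 109  93  97 104 108 110 111 110 111 110
 107 104 101  96 114 201 218 216 218 219 216 215 215 217 219 220]
195 [138 140 139 137 134 135 138 138 115  94  96 102 108 108 109 111 110 110
 108 105 102  97 114 202 221 222 222 223 222 222 223 222 222 220]
```

View pics/w2a.png

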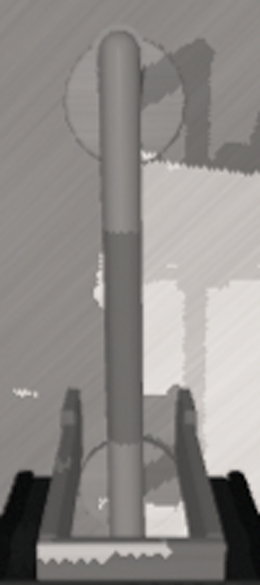

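```bash
python3 - <<'E'
from h import *
o=robot.get_obs()
R0=R.from_quat(o['tool_rot']).as_matrix()
a=onplane('wrist',(315.6,80),.190,o);b=onplane('wrist',(317.1,195),.190,o)
print(a,b,'yaw',np.arctan2(*(b-a)[1::-1]))
for p in (a,b): print(R0.T@(p-o['position']))
y=np.arctan2(*(b-a)[1::-1])+np.pi/2
# ends by top: mid
e=np.array([.484,-.4335]);d=(b-a)[:2]/np.linalg.norm((b-a)[:2]);m=a[:2]+d*np.dot(e-a[:2],d);print(m,y)
print(go((m[0],m[1],.310),y))
E
```

```text
[ 0.39862268 -0.35884487  0.19      ] [ 0.47574933 -0.42883859  0.19      ] yaw -0.7369524695124765
[-0.00283612  0.12173471  0.10998245]
[-0.00179915  0.12083113  0.00583952]
[ 0.48259352 -0.43504981] 0.83384385728242
(array([-0.22,  0.08, -0.24]), array([-0.009, -0.01 , -0.004]))
```

>>> carry_out --pt "0.2 -0.2 0 -0.25 -0.01 -0.01 0" --pt "0.2 -0.2 0 -0.25 -0.01 -0.01 0" --pt "0.2 -0.2 2 -0.25 -0.01 -0.01 0" --pt "0.2 -0.2 4 -0.25 -0.01 -0.01 0" --pt "0.2 -0.2 6 -0.25 -0.01 -0.01 0" --pt "0.2 -0.2 8 -0.25 -0.01 -0.01 0" --pt "0.2 -0.2 10 -0.25 -0.01 -0.01 0" --pt "0.2 -0.2 11.5 -0.25 -0.01 -0.01 0" --pt "0.2 -0.2 11.7 -0.25 -0.01 -0.01 0" --pt "0.2 -0.2 11.7 -0.25 -0.01 -0.01 0"

```text
time: 6.55
position: [0.4813, -0.436, 0.1934]
tool_rot: [0.648, 0.285, -0.287, -0.646]
ft_force: [-0.2, -0.3, -0.6]
grip_width: 0.0376
```

```bash
python3 - <<'E'
from h import *
o,im=snap('wrist','w3'); print(o['time'],o['position'],o['ft_force'],o['grip_width'])
im=cv2.imread('pics/w3.png')
cv2.imwrite('pics/w3a.png',cv2.resize(im[130:290,240:400],None,fx=3.5,fy=3.5,interpolation=cv2.INTER_CUBIC))
o,im=snap('scene','s3',(140,220,260,400),3)
E
```

```text
6.55 [ 0.48126839 -0.43604702  0.19342202] [-0.18889318 -0.33827285 -0.63700416] 0.03763046342291547
```

View pics/w3a.png

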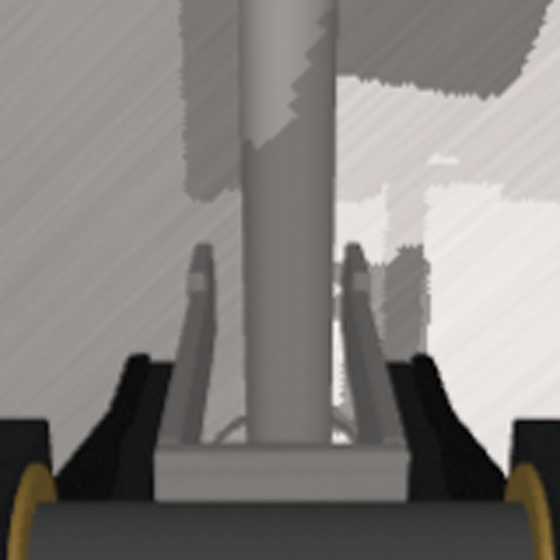

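View pics/s3.png

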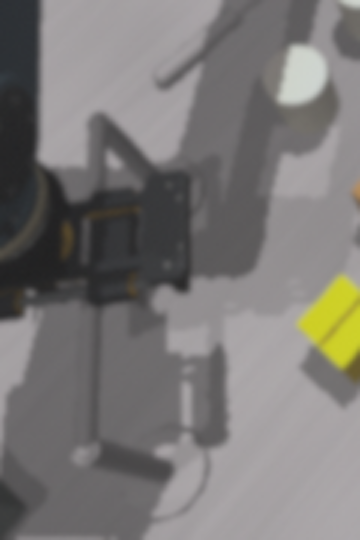

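>>> carry_out --pt "0.2 0 0.2 0 0 0 0" --pt "0.2 0 0.4 0 0 0 0" --pt "0.2 0 0.4 0 0 0 0" --pt "0.7 0 0.4 0 0 0 0" --pt "0.7 0 0.4 0 0 0 0" --pt "0.7 0 0.4 0 0 0 0" --pt "0.7 0 0.4 0 0 0 0" --pt "0.7 0 0.4 0 0 0 0" --pt "0.7 0 -2 0 0 0 0" --pt "0.7 0 -5 0 0 0 0" --pt "0.7 0 -9 0 0 0 0" --pt "0.7 0 -13 0 0 0 0" --pt "0.7 0 -13 0 0 0 0"

```text
time: 7.95
position: [0.4837, -0.4381, 0.3309]
tool_rot: [0.653, 0.286, -0.286, -0.641]
ft_force: [0.1, 0.1, 1.5]
grip_width: 0.0611
```

```bash
python3 - <<'E'
from h import *
o,im=snap('wrist','w4'); print(o['time'],o['position'],o['ft_force'],o['grip_width'])
snap('top','t4')
E
```

```text
7.95 [ 0.4837009  -0.43808648  0.33088431] [0.1258631  0.14754233 1.5182212 ] 0.06114725910633294
```

View pics/w4.png

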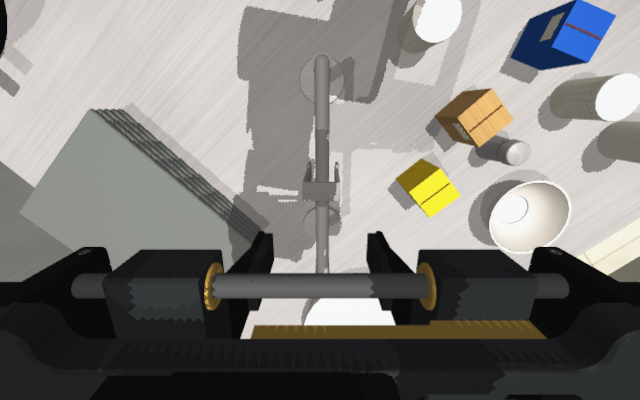

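View pics/t4.png

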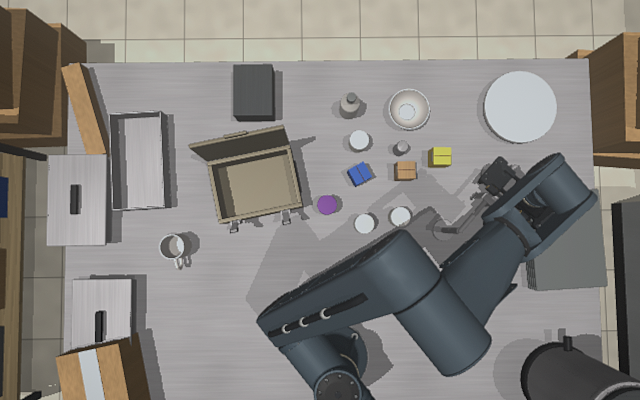

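```bash
cat > mb.py <<'E'
from h import *
def boxtop(im,o,cam='wrist'):
    hsv=cv2.cvtColor(im,cv2.COLOR_BGR2HSV)
    m=cv2.inRange(hsv,(5,60,60),(20,255,255))
    return m
E
python3 - <<'E'
import cv2
im=cv2.imread('pics/w4.png')
cv2.imwrite('pics/w4a.png',cv2.resize(im[75:180,420:550],None,fx=6,fy=6,interpolation=cv2.INTER_CUBIC)[:600])
E
```

```text
(no output)
```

View pics/w4a.png

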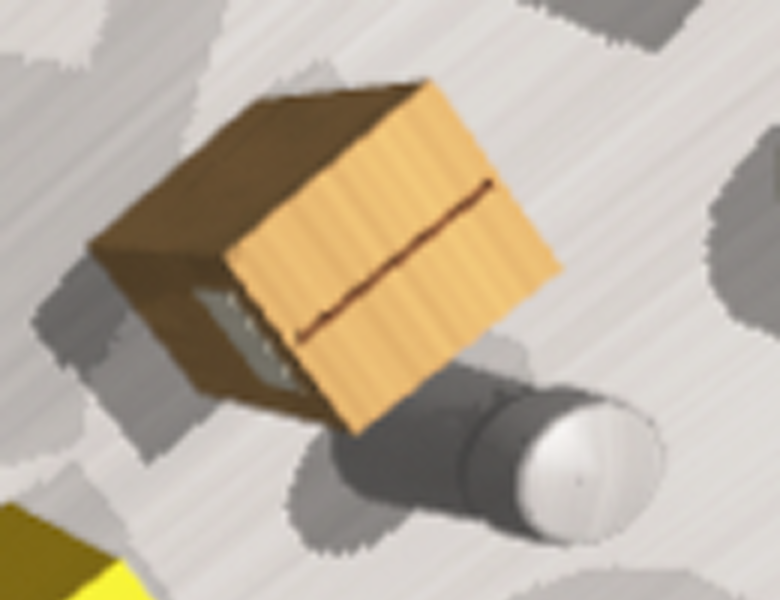

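```bash
python3 - <<'E'
from h import *
o=robot.get_obs()
f=lambda c:(420+(c[0]+.5)/6-.5,75+(c[1]+.5)/6-.5)
P=np.array([onplane('wrist',f(c),.08,o) for c in [(428,78),(562,268),(355,435),(225,252)]])
print(P.round(4),P.mean(0))
for i in range(4):
    d=P[(i+1)%4]-P[i]; print(np.linalg.norm(d).round(4), np.arctan2(d[1],d[0]))
print('shaker',onplane('wrist',f((592,474)),.082,o))
print(go((P.mean(0)[0],P.mean(0)[1],.16),np.pi/2), o['q'])
E
```

```text
[[ 0.5468 -0.1979  0.08  ]
 [ 0.6006 -0.1969  0.08  ]
 [ 0.6013 -0.2506  0.08  ]
 [ 0.5476 -0.25    0.08  ]] [ 0.57407601 -0.22385886  0.08      ]
0.0539 0.019301202699487378
0.0537 -1.5578820234936794
0.0537 3.1315895135266074
0.0521 1.587748213288857
shaker [ 0.64427331 -0.21605705  0.082     ]
(array([21.96, 16.36,  7.52]), array([ 0.002, -0.739, -0.006])) [-0.90525328  0.48972899  1.27556465 -0.00416382  1.37126695 -1.73651536]
```

>>> carry_out --pt "1 22 2 7.5 0 -0.74 0" --pt "1 22 2 7.5 0 -0.74 0" --pt "1 22 2 7.5 0 -0.74 0" --pt "1 22 2 7.5 0 -0.74 0" --pt "1 22 6 7.5 0 -0.74 0" --pt "1 22 10 7.5 0 -0.74 0" --pt "1 22 14 7.5 0 -0.74 0" --pt "1 22 14 7.5 0 -0.74 0" --pt "1 22 14 7.5 0 -0.74 0" --pt "1 22 14 7.5 0 -0.74 0"

```text
time: 9.05
position: [0.5749, -0.224, 0.1841]
tool_rot: [0.501, 0.499, -0.501, -0.498]
ft_force: [-0.2, -0.6, 1.1]
grip_width: 0.0869
```

```bash
python3 - <<'E'
from h import *
o,im=snap('wrist','w5'); print(o['time'],o['position'],o['ft_force'],o['grip_width'])
print(go((.575,-.2255,.066),1.576), o['q'])
E
```

```text
9.05 [ 0.57494792 -0.22398607  0.18414494] [-0.1522121  -0.56884995  1.08274116] 0.08688296023545655
(array([-0.06, 11.87,  0.03]), array([ 0.002, -0.005, -0.006])) [-0.55025876  0.59068514  1.51548935 -0.0053122   1.0316918  -2.11898634]
```

View pics/w5.png

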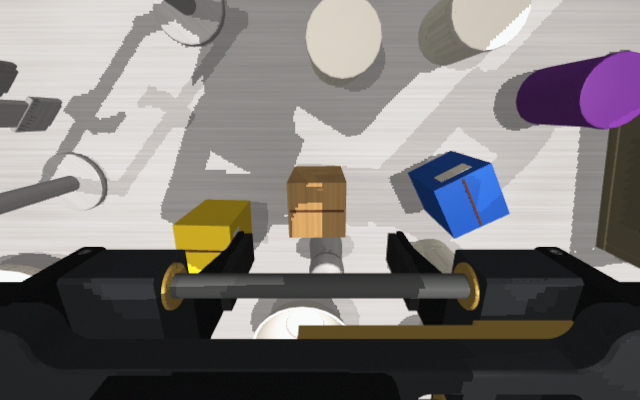

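```bash
python3 - <<'E'
from h import *
o=robot.get_obs()
P=np.array([onplane('wrist',c,.08,o) for c in [(287.5,183),(346,183),(346,237),(288.5,237.5)]])
print(P.round(4),P.mean(0))
Y=np.array([onplane('wrist',c,.08,o) for c in [(175,251),(238,248)]]);print('yellow',Y)
E
```

```text
[[ 0.5539 -0.2534  0.08  ]
 [ 0.5537 -0.2003  0.08  ]
 [ 0.6075 -0.1987  0.08  ]
 [ 0.6082 -0.2543  0.08  ]] [ 0.58082454 -0.22670566  0.08      ]
yellow [[ 0.62330598 -0.36690714  0.08      ]
 [ 0.61974323 -0.30431286  0.08      ]]
```

>>> carry_out --pt "1 -0.25 2 -0.35 0 0 0" --pt "1 -0.25 6 -0.35 0 0 0" --pt "1 -0.25 9 -0.35 0 0 0" --pt "1 -0.25 11 -0.35 0 0 0" --pt "1 -0.25 11.9 -0.35 0 0 0" --pt "1 -0.25 11.9 -0.35 0 0 0" --pt "0.4 -0.25 11.9 -0.35 0 0 0" --pt "0.4 -0.25 11.9 -0.35 0 0 0" --pt "0.4 -0.25 11.9 -0.35 0 0 0" --pt "0.4 -0.25 11.9 -0.35 0 0 0" --pt "0.4 -0.25 11.9 -0.35 0 0 0" --pt "0.4 -0.25 11.9 -0.35 0 0 0" --pt "0.4 -0.25 11.9 -0.35 0 0 0" --pt "0.4 -0.25 10 -0.35 0 0 0" --pt "0.4 -0.25 6 -0.35 0 0 0" --pt "0.4 -0.25 1 -0.35 0 0 0" --pt "0.4 -0.25 -4 -0.35 0 0 0" --pt "0.4 -0.25 -7 -0.35 0 0 0" --pt "0.4 -0.25 -7 -0.35 0 0 0" --force 25

```text
time: 11.0
position: [0.58, -0.2263, 0.2577]
tool_rot: [0.504, 0.5, -0.501, -0.495]
ft_force: [-0.6, -0.6, -2.4]
grip_width: 0.0538
```

```bash
python3 - <<'E'
from h import *
o,im=snap('wrist','w6'); print(o['time'],o['position'],o['ft_force'],o['grip_width'],o['q'])
c=np.array([.539,.2342]);a=.197
ex=np.array([np.cos(a),np.sin(a)]);ey=np.array([-ex[1],ex[0]])
for sx in(-1,1):
  for sy in (-1,1):
    print(sx,sy,c+sx*.040*ex+sy*.056*ey)
t=c+.040*ex+.056*ey
print(go((t[0],t[1],.25),1.768))
E
```

```text
11.0 [ 0.58004651 -0.22632301  0.25768333] [-0.64805839 -0.63157473 -2.42134963] 0.05384282139433749 [-0.54928083  0.50959702  1.4353453  -0.00463167  1.18547031 -2.1198024 ]
-1 -1 [0.51073445 0.17145401]
-1 1 [0.48881289 0.28128773]
1 -1 [0.58918711 0.18711227]
1 1 [0.56726555 0.29694599]
(array([52.24,  0.12,  1.04]), array([ 0.001, -0.196, -0.006]))
```

View pics/w6.png

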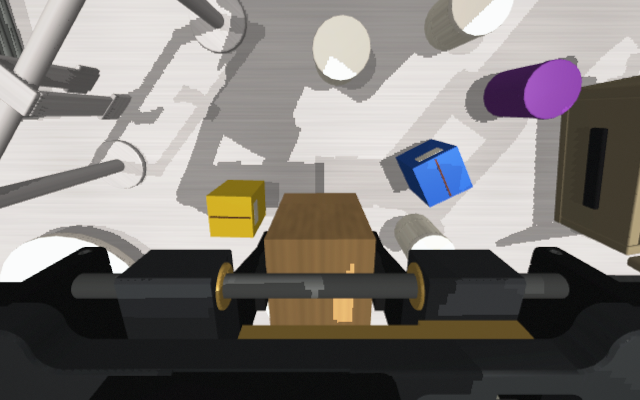

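>>> carry_out --pt "0.4 52.2 0 1 0 -0.196 0" --pt "0.4 52.2 0 1 0 -0.196 0" --pt "0.4 52.2 0 1 0 -0.196 0" --pt "0.4 52.2 0 1 0 -0.196 0" --pt "0.4 52.2 0 1 0 -0.196 0" --pt "0.4 52.2 0 1 0 -0.196 0" --pt "0.4 52.2 0 1 0 -0.196 0" --pt "0.4 52.2 0 1 0 -0.196 0" --pt "0.4 52.2 0 1 0 -0.196 0" --pt "0.4 52.2 0 1 0 -0.196 0" --pt "0.4 52.2 0 1 0 -0.196 0" --pt "0.4 52.2 0 1 0 -0.196 0" --pt "0.4 52.2 0 1 0 -0.196 0" --pt "0.4 52.2 0 1 0 -0.196 0"

```text
time: 12.45
position: [0.5662, 0.2954, 0.2486]
tool_rot: [-0.448, -0.544, 0.549, 0.449]
ft_force: [-0.3, -0.2, -1.7]
grip_width: 0.0539
```

```bash
python3 - <<'E'
from h import *
o,im=snap('wrist','w7'); print(o['time'],o['position'],o['ft_force'],o['grip_width'],o['q'])
print(go((.567,.297,.081),1.768))
E
```

```text
12.45 [0.56621487 0.2954221  0.24859045] [-0.33226742 -0.19496388 -1.70255397] 0.05388747064296344 [ 0.30794023  0.5480274   1.38975496 -0.00416163  1.21061481 -1.45756924]
(array([ 0.24, 16.81, -0.16]), array([-0.005, -0.002, -0.004]))
```

View pics/w7.png

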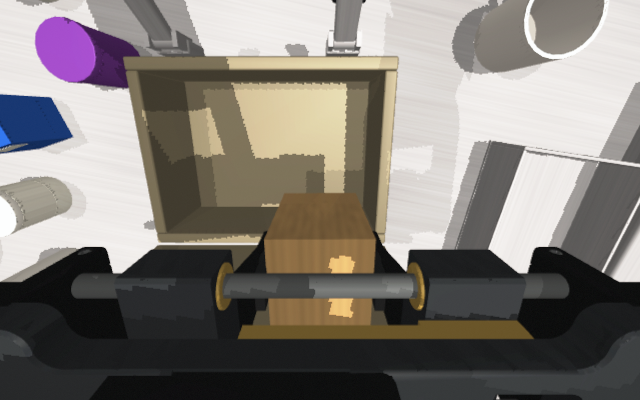

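>>> carry_out --pt "0.4 0.2 2 -0.15 0 0 0" --pt "0.4 0.2 5 -0.15 0 0 0" --pt "0.4 0.2 8 -0.15 0 0 0" --pt "0.4 0.2 11 -0.15 0 0 0" --pt "0.4 0.2 13 -0.15 0 0 0" --pt "0.4 0.2 15 -0.15 0 0 0" --pt "0.4 0.2 16.3 -0.15 0 0 0" --pt "0.4 0.2 16.8 -0.15 0 0 0" --pt "0.4 0.2 16.9 -0.15 0 0 0" --pt "0.4 0.2 17 -0.15 0 0 0"

```text
time: 13.5
position: [0.5685, 0.2983, 0.0812]
tool_rot: [-0.449, -0.546, 0.548, 0.448]
ft_force: [0.6, -0.5, -0.9]
grip_width: 0.0539
```

>>> carry_out --pt "0.4 0 0.2 0 0 0 0" --pt "0.4 0 0.4 0 0 0 0" --pt "0.4 0 0.4 0 0 0 0"

```text
time: 13.8
position: [0.5677, 0.2985, 0.0765]
tool_rot: [-0.449, -0.545, 0.548, 0.448]
ft_force: [0.1, -0.5, -1.7]
grip_width: 0.0539
```

>>> carry_out --pt "0.4 0 0.1 0 0 0 0" --pt "0.4 0 0.2 0 0 0 0" --pt "0.4 0 0.2 0 0 0 0"

```text
time: 14.1
position: [0.5678, 0.2985, 0.076]
tool_rot: [-0.449, -0.545, 0.548, 0.448]
ft_force: [-2.1, -0.3, 6.3]
grip_width: 0.0539
```

Contact. Release and rise.

>>> carry_out --pt "0.8 0 -0.1 0 0 0 0" --pt "0.8 0 -0.1 0 0 0 0" --pt "0.8 0 -0.1 0 0 0 0" --pt "0.8 0 -0.1 0 0 0 0" --pt "0.8 0 -0.1 0 0 0 0" --pt "0.8 0 -3 0 0 0 0" --pt "0.8 0 -7 0 0 0 0" --pt "0.8 0 -12 0 0 0 0" --pt "0.8 0 -17 0 0 0 0" --pt "0.8 0 -17 0 0 0 0"

```text
time: 15.1
position: [0.5725, 0.3007, 0.2528]
tool_rot: [0.452, 0.55, -0.543, -0.445]
ft_force: [1.8, -0.6, 0.3]
grip_width: 0.0699
```

```bash
python3 - <<'E'
from h import *
o,im=snap('wrist','w8'); print(o['time'],o['position'],o['ft_force'],o['grip_width'],o['q'])
snap('top','t8')
E
```

```text
15.1 [0.57246318 0.30067689 0.25277383] [ 1.77225997 -0.56853461  0.26282982] 0.06989150996992927 [ 0.3125901   0.54690888  1.37915476 -0.00359407  1.20181389 -1.45435314]
```

View pics/w8.png

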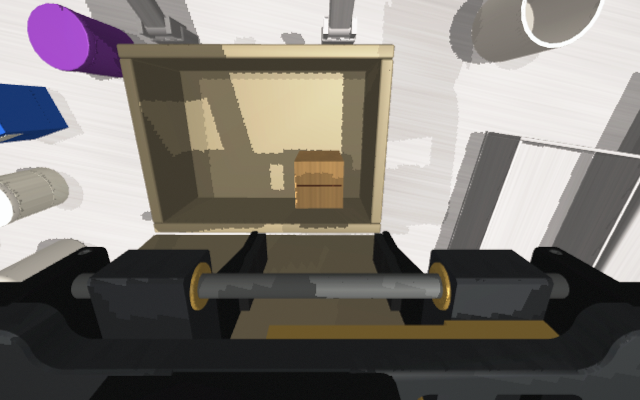

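View pics/t8.png

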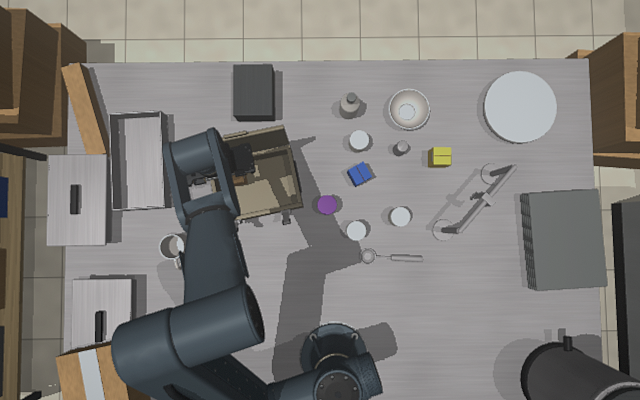

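```bash
cat > tubs.py <<'E'
from h import *
import sys
im=np.load(sys.argv[1]); g=im.astype(int)
N,l,s,c=cv2.connectedComponentsWithStats((g.min(2)>165).astype(np.uint8))
for i in range(1,N):
    if 200<s[i,4]<330 and 200<c[i][0]<480 and 80<c[i][1]<270: print(c[i].round(1),s[i,4],onplane('top',c[i],.08).round(4))
print(go(eval(sys.argv[2]),float(sys.argv[3])))
E
python3 tubs.py pics/t8.npy "(.672,-.085,.21)" 1.768
```

```text
[358.9 139. ] 287 [ 0.6743 -0.086   0.08  ]
[400.2 216.4] 287 [ 0.4356 -0.2078  0.08  ]
[356.  230.4] 288 [ 0.3946 -0.0728  0.08  ]
(array([-39.7 ,   3.75,  -2.6 ]), array([ 0.001,  0.   , -0.003]))
```

>>> carry_out --pt "1 -39.7 0 -2.6 0 0 0" --pt "1 -39.7 0 -2.6 0 0 0" --pt "1 -39.7 0 -2.6 0 0 0" --pt "1 -39.7 0 -2.6 0 0 0" --pt "1 -39.7 1 -2.6 0 0 0" --pt "1 -39.7 3 -2.6 0 0 0" --pt "1 -39.7 3.7 -2.6 0 0 0" --pt "1 -39.7 3.7 -2.6 0 0 0" --pt "1 -39.7 3.7 -2.6 0 0 0" --pt "1 -39.7 3.7 -2.6 0 0 0" --pt "1 -39.7 3.7 -2.6 0 0 0"

```text
time: 16.3
position: [0.6701, -0.0842, 0.2072]
tool_rot: [-0.447, -0.545, 0.549, 0.449]
ft_force: [0.2, 0.8, 0.4]
grip_width: 0.0868
```

```bash
python3 - <<'E'
from h import *
o,im=snap('wrist','w9'); print(o['time'],o['position'],list(o['tool_rot']),o['grip_width'])
print(go((.674,-.086,.066),1.768))
E
```

```text
16.3 [ 0.67011567 -0.0841524   0.2071978 ] [np.float64(-0.44740149643155724), np.float64(-0.5450070550046738), np.float64(0.5487540827326172), np.float64(0.44907479073114276)] 0.0867805795430532
(array([-0.27, 14.19, -0.37]), array([-0.005,  0.001, -0.002]))
```

View pics/w9.png

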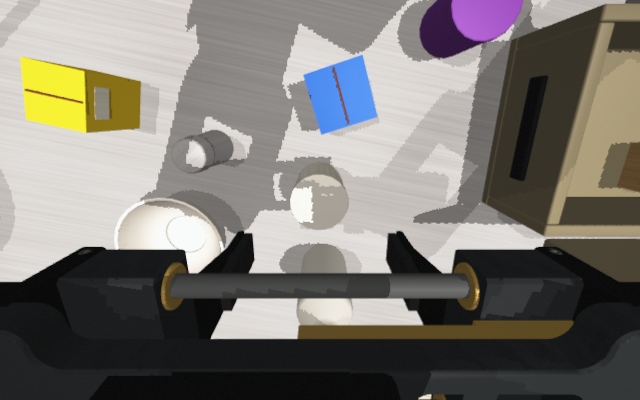

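```bash
python3 - <<'E'
from h import *
o=robot.get_obs()
im=cv2.imread('pics/w9.png')
cv2.imwrite('pics/w9a.png',cv2.resize(im[150:240,270:370],None,fx=6,fy=6))
p=onplane('wrist',(320,201),.08,o);print(p); print(go((p[0],p[1],.066),1.768))
E
```

```text
[ 0.6729928  -0.08256771  0.08      ]
(array([ 0.09, 14.19, -0.34]), array([-0.005,  0.001, -0.002]))
```

View pics/w9a.png

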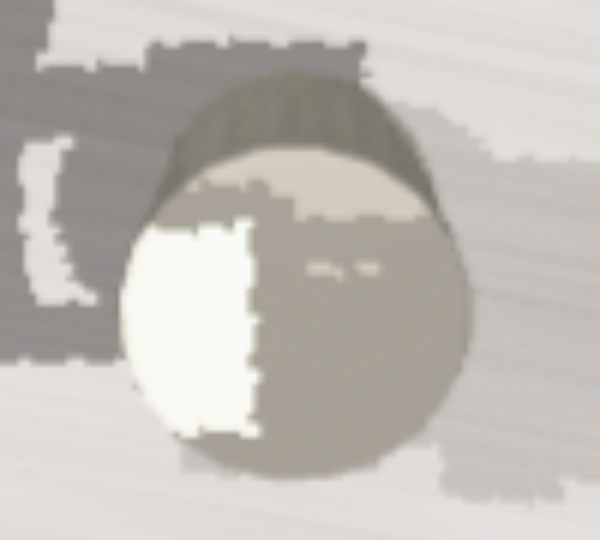

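>>> carry_out --pt "1 0 2 -0.35 0 0 0" --pt "1 0 6 -0.35 0 0 0" --pt "1 0 10 -0.35 0 0 0" --pt "1 0 13 -0.35 0 0 0" --pt "1 0 14.2 -0.35 0 0 0" --pt "1 0 14.2 -0.35 0 0 0" --pt "0.4 0 14.2 -0.35 0 0 0" --pt "0.4 0 14.2 -0.35 0 0 0" --pt "0.4 0 14.2 -0.35 0 0 0" --pt "0.4 0 14.2 -0.35 0 0 0" --pt "0.4 0 14.2 -0.35 0 0 0" --pt "0.4 0 14.2 -0.35 0 0 0" --force 25

```text
time: 17.55
position: [0.6749, -0.0849, 0.0678]
tool_rot: [-0.449, -0.546, 0.548, 0.448]
ft_force: [-0.9, 2.5, 5.8]
grip_width: 0.0582
```

>>> carry_out --pt "0.4 0 -3 0 0 0 0" --pt "0.4 0 -8 0 0 0 0" --pt "0.4 0 -13 0 0 0 0" --pt "0.4 0 -18 0 0 0 0" --pt "0.4 0 -18 0 0 0 0"

```text
time: 18.05
position: [0.6792, -0.086, 0.2555]
tool_rot: [0.454, 0.547, -0.546, -0.442]
ft_force: [1.3, -0.8, -1.1]
grip_width: 0.0586
```

```bash
python3 - <<'E'
from h import *
print(robot.get_obs()['grip_width'],go((.5892,.1871,.250),1.768))
E
```

```text
0.05861166597828888 (array([28.54,  0.16,  3.48]), array([ 0.012,  0.   , -0.012]))
```

>>> carry_out --pt "0.4 3 0 3.5 0 0 0" --pt "0.4 28.5 0 3.5 0.01 0 -0.01" --pt "0.4 28.5 0 3.5 0.01 0 -0.01" --pt "0.4 28.5 0 3.5 0.01 0 -0.01" --pt "0.4 28.5 0 3.5 0.01 0 -0.01" --pt "0.4 28.5 0 3.5 0.01 0 -0.01" --pt "0.4 28.5 0 3.5 0.01 0 -0.01" --pt "0.4 28.5 0 3.5 0.01 0 -0.01" --pt "0.4 28.5 0 3.5 0.01 0 -0.01" --pt "0.4 28.5 0 3.5 0.01 0 -0.01"

```text
time: 19.05
position: [0.5849, 0.1864, 0.2452]
tool_rot: [-0.444, -0.544, 0.549, 0.453]
ft_force: [-0.1, -0.5, -1.6]
grip_width: 0.058
```

```bash
python3 - <<'E'
from h import *
o,im=snap('wrist','w10')
print(o['position'],go((.5892,.1871,.080),1.768))
E
```

```text
[0.58492263 0.18643309 0.2452249 ] (array([-0.11, 16.53, -0.64]), array([-0.013, -0.002,  0.006]))
```

View pics/w10.png

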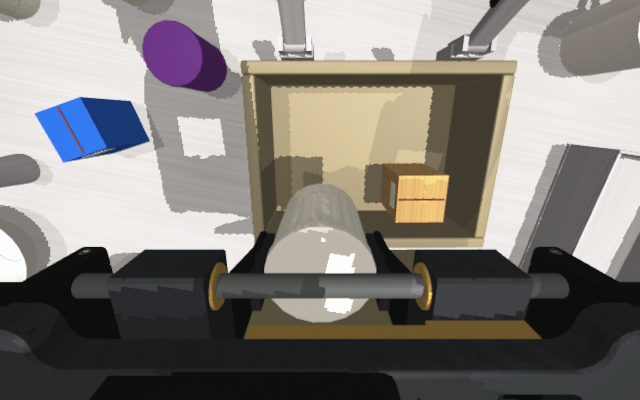

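>>> carry_out --pt "0.4 -0.1 2 -0.5 -0.01 0 0" --pt "0.4 -0.1 5 -0.5 -0.01 0 0" --pt "0.4 -0.1 8 -0.5 -0.01 0 0" --pt "0.4 -0.1 11 -0.5 -0.01 0 0" --pt "0.4 -0.1 13.5 -0.5 -0.01 0 0" --pt "0.4 -0.1 15.5 -0.5 -0.01 0 0" --pt "0.4 -0.1 16.2 -0.5 -0.01 0 0" --pt "0.4 -0.1 16.4 -0.5 -0.01 0 0" --pt "0.4 -0.1 16.6 -0.5 -0.01 0 0" --pt "0.4 -0.1 16.6 -0.5 -0.01 0 0"

```text
time: 20.1
position: [0.5884, 0.1886, 0.0809]
tool_rot: [0.447, 0.548, -0.545, -0.45]
ft_force: [-0.9, 0.3, -1.6]
grip_width: 0.0579
```

>>> carry_out --pt "0.4 0 0.15 0 0 0 0" --pt "0.4 0 0.25 0 0 0 0" --pt "0.4 0 0.25 0 0 0 0" --pt "0.8 0 0.2 0 0 0 0" --pt "0.8 0 0.2 0 0 0 0" --pt "0.8 0 0.2 0 0 0 0" --pt "0.8 0 0.2 0 0 0 0" --pt "0.8 0 0.2 0 0 0 0" --pt "0.8 0 -3 0 0 0 0" --pt "0.8 0 -7 0 0 0 0" --pt "0.8 0 -12 0 0 0 0" --pt "0.8 0 -17 0 0 0 0" --pt "0.8 0 -17 0 0 0 0"

```text
time: 21.4
position: [0.5927, 0.1885, 0.2577]
tool_rot: [0.45, 0.552, -0.542, -0.447]
ft_force: [0.7, -0.2, 0.1]
grip_width: 0.0695
```

```bash
python3 - <<'E'
from h import *
o,im=snap('wrist','w11'); print(o['time'],o['position'],o['ft_force'])
snap('top','t11')
E
python3 tubs.py pics/t11.npy "(.434,-.207,.21)" 1.768
```

```text
21.4 [0.59267076 0.1885401  0.25768144] [ 0.69635497 -0.17133346  0.09690616]
[400.2 216.4] 288 [ 0.4356 -0.2079  0.08  ]
(array([-35.72,   3.89,  22.9 ]), array([0.001, 0.   , 0.006]))
```

View pics/w11.png

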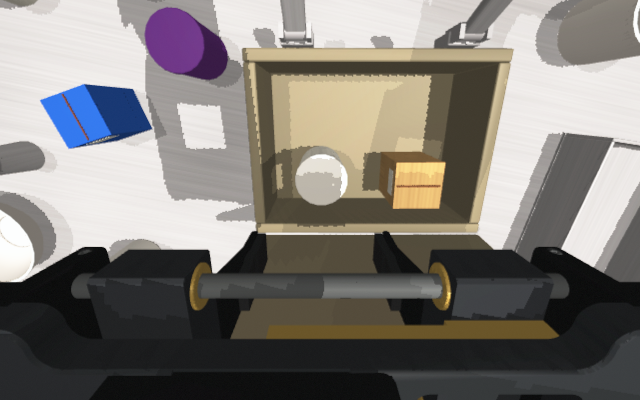

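View pics/t11.png

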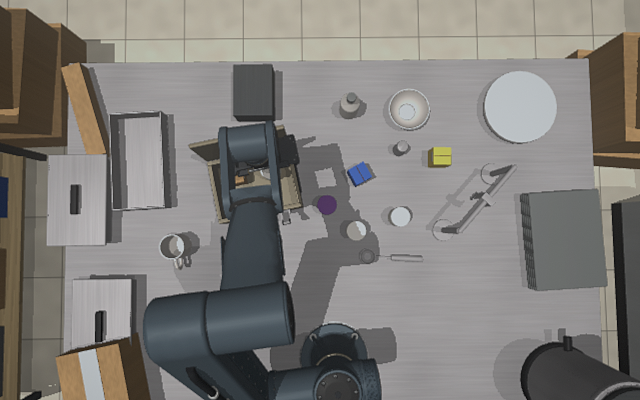

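>>> carry_out --pt "1 -35.7 0 22.9 0 0 0" --pt "1 -35.7 0 22.9 0 0 0" --pt "1 -35.7 0 22.9 0 0 0" --pt "1 -35.7 0 22.9 0 0 0" --pt "1 -35.7 0 22.9 0 0 0" --pt "1 -35.7 1 22.9 0 0 0" --pt "1 -35.7 3 22.9 0 0 0" --pt "1 -35.7 3.9 22.9 0 0 0" --pt "1 -35.7 3.9 22.9 0 0 0" --pt "1 -35.7 3.9 22.9 0 0 0" --pt "1 -35.7 3.9 22.9 0 0 0" --pt "1 -35.7 3.9 22.9 0 0 0" --pt "1 -35.7 3.9 22.9 0 0 0"

```text
time: 22.8
position: [0.4335, -0.2056, 0.209]
tool_rot: [0.445, 0.548, -0.546, -0.45]
ft_force: [0.7, 0.5, 0.4]
grip_width: 0.087
```

```bash
python3 - <<'E'
from h import *
o,im=snap('wrist','w12'); print(o['time'],o['position'],o['q'],list(o['tool_rot']))
print(go((.435,-.2075,.067),1.768))
E
```

```text
22.8 [ 0.43352758 -0.20556636  0.20899138] [-0.67753272  0.39385687  1.82632154  0.00269556  0.92850716 -2.44915149] [np.float64(0.44528789386377915), np.float64(0.5479783368775011), np.float64(-0.5464935976535165), np.float64(-0.45031453631327956)]
(array([-0.3 , 14.21, -0.14]), array([-0.003,  0.002,  0.006]))
```

View pics/w12.png

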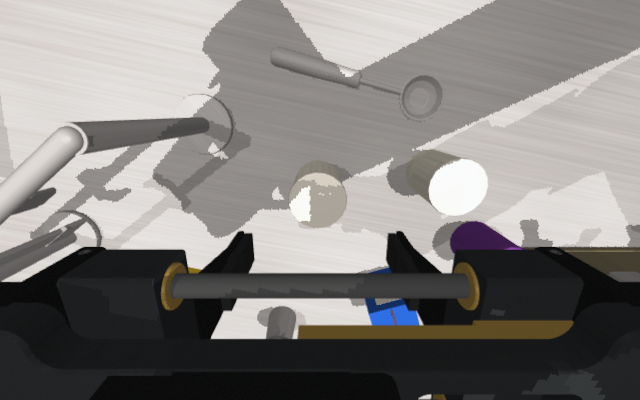

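>>> carry_out --pt "1 -0.2 2 -0.25 0 0 0" --pt "1 -0.2 6 -0.25 0 0 0" --pt "1 -0.2 10 -0.25 0 0 0" --pt "1 -0.2 13 -0.25 0 0 0" --pt "1 -0.2 14.1 -0.25 0 0 0" --pt "1 -0.2 14.1 -0.25 0 0 0" --pt "0.4 -0.2 14.1 -0.25 0 0 0" --pt "0.4 -0.2 14.1 -0.25 0 0 0" --pt "0.4 -0.2 14.1 -0.25 0 0 0" --pt "0.4 -0.2 14.1 -0.25 0 0 0" --pt "0.4 -0.2 14.1 -0.25 0 0 0" --pt "0.4 -0.2 14.1 -0.25 0 0 0"

```text
time: 24.05
position: [0.4356, -0.2072, 0.0688]
tool_rot: [0.446, 0.548, -0.546, -0.451]
ft_force: [0.3, 2.6, 6.3]
grip_width: 0.0582
```

>>> carry_out --pt "0.4 0 -3 0 0 0 0" --pt "0.4 0 -8 0 0 0 0" --pt "0.4 0 -13 0 0 0 0" --pt "0.4 0 -18 0 0 0 0" --pt "0.4 0 -19 0 0 0 0" --pt "0.4 0 -19 0 0 0 0"

```text
time: 24.65
position: [0.4368, -0.2092, 0.2596]
tool_rot: [0.448, 0.547, -0.546, -0.449]
ft_force: [0.4, -0.7, -3.4]
grip_width: 0.058
```

```bash
python3 - <<'E'
from h import *
print(robot.get_obs()['grip_width'],go((.5102,.1714,.260),1.768))
E
```

```text
0.05797458055575559 (array([ 35.88,   0.06, -14.65]), array([ 0.   , -0.   ,  0.003]))
```

>>> carry_out --pt "0.4 35.9 0 -14.6 0 0 0" --pt "0.4 35.9 0 -14.6 0 0 0" --pt "0.4 35.9 0 -14.6 0 0 0" --pt "0.4 35.9 0 -14.6 0 0 0" --pt "0.4 35.9 0 -14.6 0 0 0" --pt "0.4 35.9 0 -14.6 0 0 0" --pt "0.4 35.9 0 -14.6 0 0 0" --pt "0.4 35.9 0 -14.6 0 0 0" --pt "0.4 35.9 0 -14.6 0 0 0" --pt "0.4 35.9 0 -14.6 0 0 0" --pt "0.4 35.9 0 -14.6 0 0 0" --pt "0.4 35.9 0 -14.6 0 0 0"

```text
time: 25.85
position: [0.5085, 0.1706, 0.2588]
tool_rot: [-0.446, -0.546, 0.546, 0.452]
ft_force: [0.7, 0.3, -2.8]
grip_width: 0.0579
```

```bash
python3 - <<'E'
from h import *
o=robot.get_obs();print(o['position'],go((.5102,.1714,.082),1.768))
E
```

```text
[0.50845822 0.17059822 0.25880011] (array([-0.06, 17.68, -0.28]), array([-0.005, -0.002,  0.006]))
```

>>> carry_out --pt "0.4 0 2 -0.1 0 0 0" --pt "0.4 0 5 -0.1 0 0 0" --pt "0.4 0 8 -0.1 0 0 0" --pt "0.4 0 11 -0.1 0 0 0" --pt "0.4 0 14 -0.1 0 0 0" --pt "0.4 0 16 -0.1 0 0 0" --pt "0.4 0 17.3 -0.1 0 0 0" --pt "0.4 0 17.6 -0.1 0 0 0" --pt "0.4 0 17.8 -0.1 0 0 0" --pt "0.4 0 17.8 -0.1 0 0 0"

```text
time: 26.85
position: [0.5102, 0.173, 0.0827]
tool_rot: [0.447, 0.548, -0.546, -0.45]
ft_force: [-0.7, -0.4, -3.1]
grip_width: 0.0582
```

>>> carry_out --pt "0.4 0 0.2 0 0 0 0" --pt "0.4 0 0.3 0 0 0 0" --pt "0.4 0 0.3 0 0 0 0" --pt "0.8 0 0.25 0 0 0 0" --pt "0.8 0 0.25 0 0 0 0" --pt "0.8 0 0.25 0 0 0 0" --pt "0.8 0 0.25 0 0 0 0" --pt "0.8 0 0.25 0 0 0 0" --pt "0.8 0 -3 0 0 0 0" --pt "0.8 0 -7 0 0 0 0" --pt "0.8 0 -12 0 0 0 0" --pt "0.8 0 -17 0 0 0 0" --pt "0.8 0 -17 0 0 0 0"

```text
time: 28.15
position: [0.5145, 0.1729, 0.2588]
tool_rot: [0.45, 0.551, -0.542, -0.447]
ft_force: [0.7, -0.7, 0.1]
grip_width: 0.0697
```

```bash
python3 - <<'E'
from h import *
o,im=snap('wrist','w13'); print(o['time'],o['position'],o['ft_force'])
snap('top','t13')
E
python3 tubs.py pics/t13.npy "(.3946,-.0728,.21)" 1.768
```

```text
28.15 [0.51445992 0.17286549 0.25884281] [ 0.7046807  -0.71964891  0.08697682]
(array([-21.79,   4.18,  16.17]), array([0.   , 0.   , 0.006]))
```

View pics/w13.png

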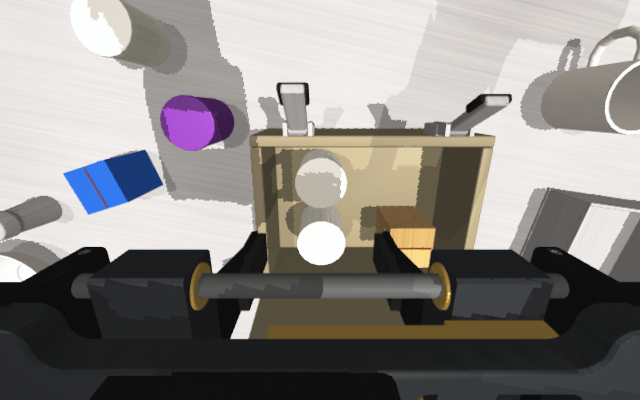

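View pics/t13.png

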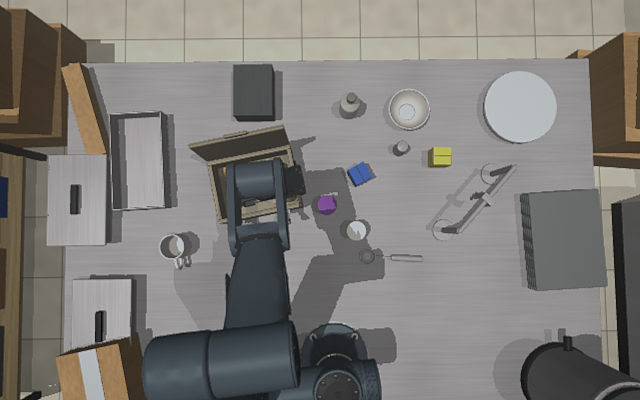

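>>> carry_out --pt "1 -21.8 0 16.2 0 0 0" --pt "1 -21.8 0 16.2 0 0 0" --pt "1 -21.8 0 16.2 0 0 0" --pt "1 -21.8 0 16.2 0 0 0" --pt "1 -21.8 1 16.2 0 0 0" --pt "1 -21.8 3 16.2 0 0 0" --pt "1 -21.8 4.2 16.2 0 0 0" --pt "1 -21.8 4.2 16.2 0 0 0" --pt "1 -21.8 4.2 16.2 0 0 0" --pt "1 -21.8 4.2 16.2 0 0 0"

```text
time: 29.25
position: [0.3939, -0.0726, 0.2089]
tool_rot: [0.446, 0.548, -0.546, -0.451]
ft_force: [-0.0, -0.3, 0.8]
grip_width: 0.087
```

```bash
python3 - <<'E'
from h import *
o,im=snap('wrist','w14'); print(o['time'],o['position'],o['q'],list(o['tool_rot']))
print(go((.3946,-.0728,.067),1.768))
E
```

```text
29.25 [ 0.39394861 -0.07262215  0.20889456] [-0.46549322  0.29692992  2.00796766  0.00446009  0.84305969 -2.23753861] [np.float64(0.44560363893896776), np.float64(0.5476847650381621), np.float64(-0.5463717959552282), np.float64(-0.4505071094823053)]
(array([-0.11, 14.21, -0.08]), array([-0.002,  0.001,  0.006]))
```

View pics/w14.png

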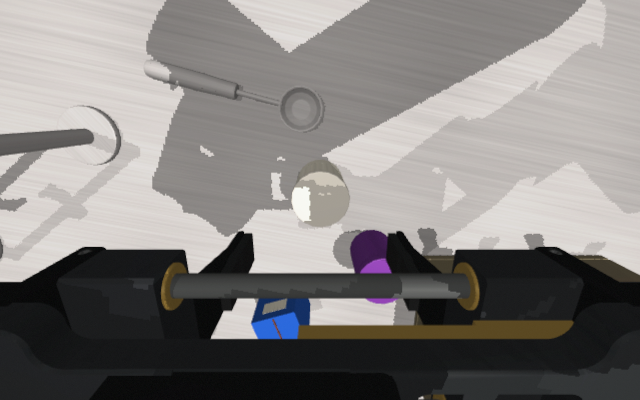

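>>> carry_out --pt "1 0 2 -0.1 0 0 0" --pt "1 0 6 -0.1 0 0 0" --pt "1 0 10 -0.1 0 0 0" --pt "1 0 13 -0.1 0 0 0" --pt "1 0 14.1 -0.1 0 0 0" --pt "1 0 14.1 -0.1 0 0 0" --pt "0.4 0 14.1 -0.1 0 0 0" --pt "0.4 0 14.1 -0.1 0 0 0" --pt "0.4 0 14.1 -0.1 0 0 0" --pt "0.4 0 14.1 -0.1 0 0 0" --pt "0.4 0 14.1 -0.1 0 0 0" --pt "0.4 0 14.1 -0.1 0 0 0"

```text
time: 30.5
position: [0.3942, -0.0718, 0.0686]
tool_rot: [0.446, 0.548, -0.546, -0.451]
ft_force: [-0.2, 2.4, 6.0]
grip_width: 0.058
```

>>> carry_out --pt "0.4 0 -3 0 0 0 0" --pt "0.4 0 -8 0 0 0 0" --pt "0.4 0 -13 0 0 0 0" --pt "0.4 0 -18 0 0 0 0" --pt "0.4 0 -20.5 0 0 0 0" --pt "0.4 0 -20.5 0 0 0 0"

```text
time: 31.1
position: [0.3968, -0.0741, 0.2763]
tool_rot: [0.449, 0.548, -0.545, -0.447]
ft_force: [0.3, -0.3, -3.4]
grip_width: 0.0582
```

```bash
python3 - <<'E'
from h import *
print(robot.get_obs()['grip_width'],go((.4888,.2813,.280),1.768))
E
```

```text
0.058177552475148754 (array([ 33.05,  -0.29, -16.  ]), array([0.005, 0.   , 0.   ]))
```

>>> carry_out --pt "0.4 4 -0.5 -5 0 0 0" --pt "0.4 8 -0.5 -10 0 0 0" --pt "0.4 11 -0.5 -15 0 0 0" --pt "0.4 16 -0.5 -16 0 0 0" --pt "0.4 33 -0.5 -16 0 0 0" --pt "0.4 33 -0.5 -16 0 0 0" --pt "0.4 33 -0.5 -16 0 0 0" --pt "0.4 33 -0.5 -16 0 0 0" --pt "0.4 33 -0.5 -16 0 0 0" --pt "0.4 33 -0.5 -16 0 0 0" --pt "0.4 33 -0.5 -16 0 0 0" --pt "0.4 33 -0.5 -16 0 0 0"

```text
time: 32.3
position: [0.4872, 0.2801, 0.2786]
tool_rot: [-0.446, -0.546, 0.546, 0.452]
ft_force: [0.9, 0.3, -2.4]
grip_width: 0.058
```

```bash
python3 - <<'E'
from h import *
o=robot.get_obs();print(o['position'],go((.4888,.2813,.082),1.768))
E
```

```text
[0.48723029 0.28014301 0.27863911] (array([-0.03, 19.66, -0.27]), array([-0.005, -0.002,  0.006]))
```

>>> carry_out --pt "0.4 0 2 -0.1 0 0 0" --pt "0.4 0 6 -0.1 0 0 0" --pt "0.4 0 10 -0.1 0 0 0" --pt "0.4 0 13 -0.1 0 0 0" --pt "0.4 0 16 -0.1 0 0 0" --pt "0.4 0 18 -0.1 0 0 0" --pt "0.4 0 19.2 -0.1 0 0 0" --pt "0.4 0 19.6 -0.1 0 0 0" --pt "0.4 0 19.8 -0.1 0 0 0" --pt "0.4 0 20 -0.1 0 0 0" --pt "0.4 0 20 -0.1 0 0 0"

```text
time: 33.4
position: [0.4878, 0.2821, 0.0825]
tool_rot: [0.447, 0.547, -0.546, -0.45]
ft_force: [-3.0, -4.9, 8.2]
grip_width: 0.0579
```

>>> carry_out --pt "0.4 0 0.1 0 0 0 0" --pt "0.4 0 0.1 0 0 0 0" --pt "0.8 0 0.1 0 0 0 0" --pt "0.8 0 0.1 0 0 0 0" --pt "0.8 0 0.1 0 0 0 0" --pt "0.8 0 0.1 0 0 0 0" --pt "0.8 0 0.1 0 0 0 0" --pt "0.8 0 -3 0 0 0 0" --pt "0.8 0 -7 0 0 0 0" --pt "0.8 0 -12 0 0 0 0" --pt "0.8 0 -17 0 0 0 0" --pt "0.8 0 -22 0 0 0 0" --pt "0.8 0 -22 0 0 0 0"

```text
time: 34.7
position: [0.4924, 0.2833, 0.3073]
tool_rot: [0.449, 0.552, -0.541, -0.447]
ft_force: [0.6, 0.3, 0.4]
grip_width: 0.0692
```

```bash
python3 - <<'E'
from h import *
o,im=snap('wrist','w15'); print(o['time'],o['position'],o['ft_force'],o['q'])
snap('top','t15')
snap('scene','s15',(290,80,440,230),4)
E
```

```text
34.7 [0.49239432 0.28332291 0.30729641] [0.55840803 0.30917537 0.44412307] [ 0.32214192  0.37905678  1.51535933  0.00701917  1.2325798  -1.44844871]
```

View pics/w15.png

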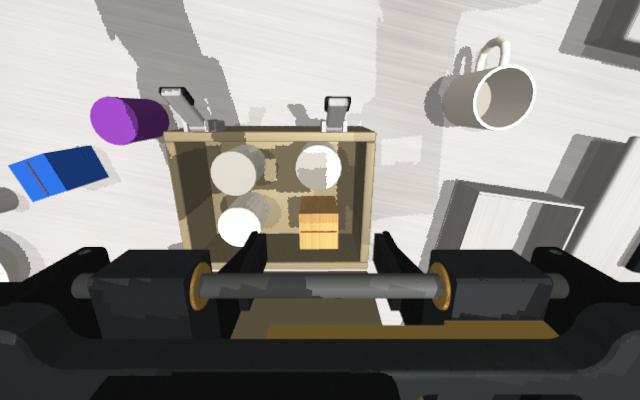

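View pics/s15.png

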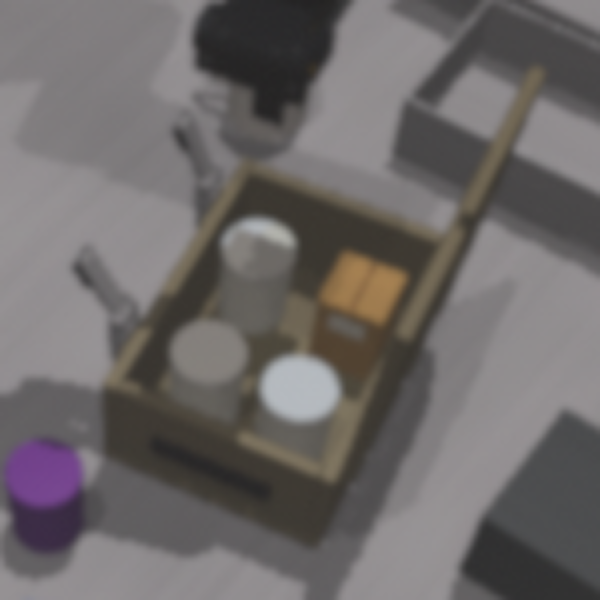

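```bash
python3 - <<'E'
from h import *
c=np.array([.539,.2342]);a=.197
ex=np.array([np.cos(a),np.sin(a)]);ey=np.array([-ex[1],ex[0]])
t=c+.155*ex
print(go((t[0],t[1],.37),1.768))
p=robot.get_obs()['position'];d=p[:2]-c;print('local',d@ex,d@ey)
E
```

```text
(array([ -5.61,  -7.21, -19.58]), array([-0.004,  0.   ,  0.006]))
local -0.04106500197855117 0.05653926582134181
```

>>> carry_out --pt "0 0 -3 0 0 0 0" --pt "0 -2 -7.2 0 0 0 0" --pt "0 -5.6 -7.2 -4 0 0 0" --pt "0 -5.6 -7.2 -9 0 0 0" --pt "0 -5.6 -7.2 -14 0 0 0" --pt "0 -5.6 -7.2 -19.6 0 0 0" --pt "0 -5.6 -7.2 -19.6 0 0 0" --pt "0 -5.6 -7.2 -19.6 0 0 0" --pt "0 -5.6 -7.2 -19.6 0 0 0"

```text
time: 35.75
position: [0.6902, 0.2647, 0.3685]
tool_rot: [-0.445, -0.546, 0.548, 0.452]
ft_force: [0.6, 0.7, -0.2]
grip_width: 0.0058
```

```bash
python3 - <<'E'
from h import *
c=np.array([.539,.2342]);a=.197
ex=np.array([np.cos(a),np.sin(a)]);ey=np.array([-ex[1],ex[0]])
o=robot.get_obs();p=o['position'];d=p[:2]-c;print('local',d@ex,d@ey,p[2],o['q'],o['time'],o['grip_width'])
snap('scene','s16',(270,40,440,210),3.5)
E
```

```text
local 0.15428187691385964 0.0003534029078524746 0.36846765434780154 [ 0.2130781   0.61403058  0.93583246  0.00640065  1.59951752 -1.55497187] 35.75 0.00575382284645811
```

View pics/s16.png

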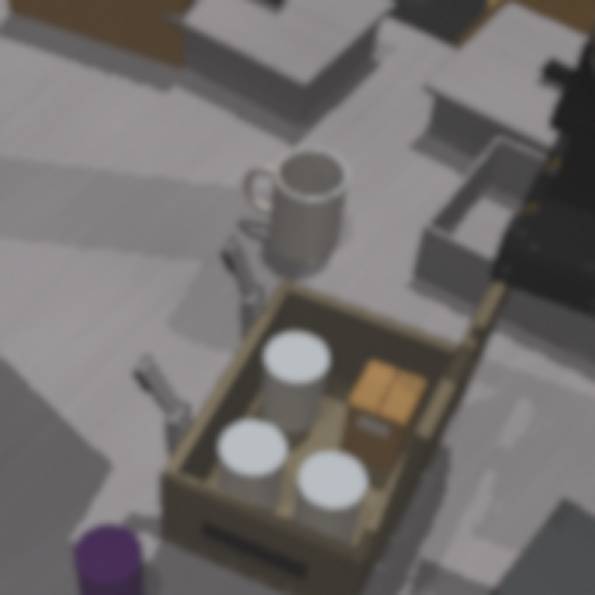

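>>> carry_out --pt "0 0 3 0 0 0 0" --pt "0 0 6 0 0 0 0" --pt "0 0 8.6 0 0 0 0" --pt "0 0 8.6 0 0 0 0" --pt "0 0 8.6 1.5 0 0 0" --pt "0 0 8.6 2.5 0 0 0" --pt "0 0 8.65 3.8 0 0 0" --pt "0 0 8.7 5 0 0 0" --pt "0 0 8.75 6.4 0 0 0" --pt "0 0 8.85 7.7 0 0 0" --pt "0 0 9.2 9 0 0 0" --pt "0 0 9.6 10.2 0 0 0" --pt "0 0 10.05 11.4 0 0 0" --pt "0 0 10.05 11.4 0 0 0"

```text
time: 37.2
position: [0.5783, 0.2432, 0.2731]
tool_rot: [0.446, 0.548, -0.546, -0.45]
ft_force: [-0.2, -0.6, -0.9]
grip_width: 0.0003
```

```bash
python3 - <<'E'
from h import *
o=robot.get_obs();print(o['position'],o['ft_force'],o['time'])
snap('scene','s17',(270,40,440,210),3.5)
E
```

```text
[0.57825804 0.24317797 0.27309626] [-0.21576761 -0.56434954 -0.92420842] 37.2
```

View pics/s17.png

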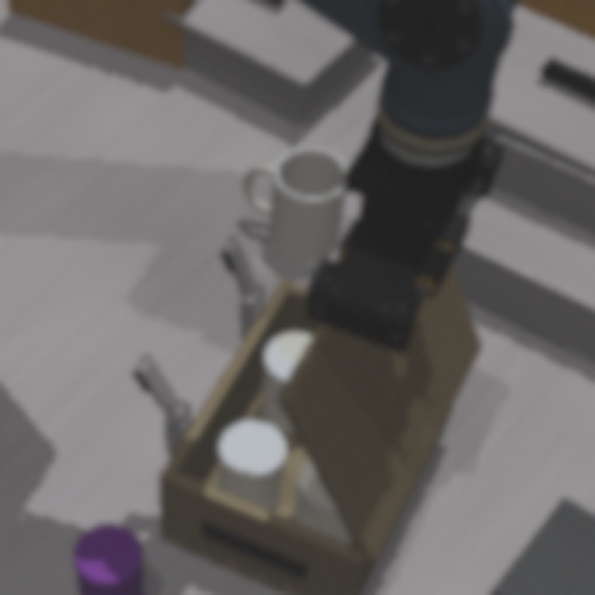

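>>> carry_out --pt "0 0 1 1.7 0 0 0" --pt "0 0 2.2 3.3 0 0 0" --pt "0 0 3.6 4.8 0 0 0" --pt "0 0 5.1 6 0 0 0" --pt "0 0 6.8 7 0 0 0" --pt "0 0 8.6 7.8 0 0 0" --pt "0 0 10 8.3 0 0 0" --pt "0 0 11.5 8.5 0 0 0" --pt "0 0 12.2 8.5 0 0 0" --pt "0 0 12.7 8.5 0 0 0" --pt "0 0 12.9 8.5 0 0 0" --pt "0 0 12.9 8.5 0 0 0"

```text
time: 38.45
position: [0.4962, 0.2273, 0.1447]
tool_rot: [0.446, 0.548, -0.546, -0.45]
ft_force: [-6.2, -1.2, 16.1]
grip_width: 0.0005
```

>>> carry_out --pt "0 0 0.3 0 0 0 0" --pt "0 0 0.3 0 0 0 0"

```text
time: 38.65
position: [0.4962, 0.2273, 0.1445]
tool_rot: [0.446, 0.548, -0.546, -0.45]
ft_force: [-9.5, -3.5, 35.6]
grip_width: 0.0006
```

>>> carry_out --pt "0 0 -3 0 0 0 0" --pt "0 0 -7 0 0 0 0" --pt "0 0 -12 0 0 0 0" --pt "0 0 -17 3 0 0 0" --pt "0 0 -17 8 0 0 0" --pt "0 0 -17 8 0 0 0" --pt "0 0 -17 8 0 0 0"

```text
time: 39.35
position: [0.4173, 0.2106, 0.3103]
tool_rot: [0.447, 0.548, -0.545, -0.45]
ft_force: [-0.2, 1.0, 0.3]
grip_width: 0.0
```

```bash
python3 - <<'E'
from h import *
o,im=snap('wrist','w18');print(o['position'],o['ft_force'],o['time'],o['q'])
snap('scene','s18',(290,80,440,230),4)
E
```

```text
[0.41729704 0.2106063  0.31027793] [-0.20441597  1.02601265  0.28811943] 39.35 [ 0.22369607  0.23267818  1.73178799  0.00690293  1.17690463 -1.54734082]
```

View pics/s18.png

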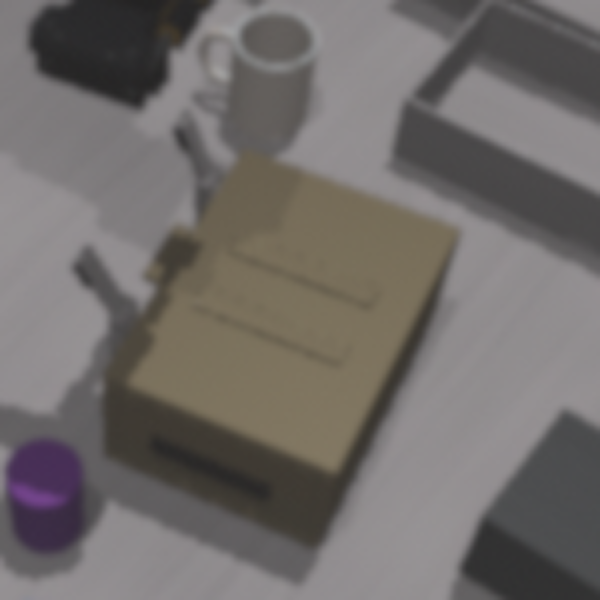

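View pics/w18.png

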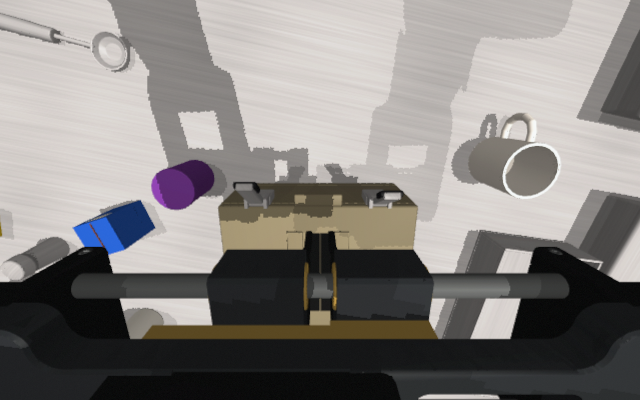

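>>> carry_out --pt "0 -2.5 0 4.1 0 0 0" --pt "0 -7.4 0 4.1 0 0 0" --pt "0 -7.4 2 4.1 0 0 0" --pt "0 -7.4 5 4.1 0 0 0" --pt "0 -7.4 9 4.1 0 0 0" --pt "0 -7.4 12.1 4.1 0 0 0" --pt "0 -7.4 12.1 4.1 0 0 0" --pt "0 -7.4 12.1 4.1 0 0 0"

```text
time: 40.25
position: [0.393, 0.1306, 0.1872]
tool_rot: [0.446, 0.547, -0.546, -0.451]
ft_force: [0.1, 0.9, 0.4]
grip_width: 0.0008
```

```bash
python3 - <<'E'
from h import *
c=np.array([.539,.2342]);a=.197
ex=np.array([np.cos(a),np.sin(a)]);ey=np.array([-ex[1],ex[0]])
o,im=snap('wrist','w19');p=o['position'];d=p[:2]-c;print('local',d@ex,d@ey,p[2],o['time'])
t=c-.165*ex-.075*ey;print(go((*t,.189),1.768))
E
```

```text
local -0.1634843068167149 -0.07302217696370177 0.18723395503243886 40.25
(array([-0.2 , -0.09,  0.21]), array([-0.001, -0.   ,  0.006]))
```

View pics/w19.png

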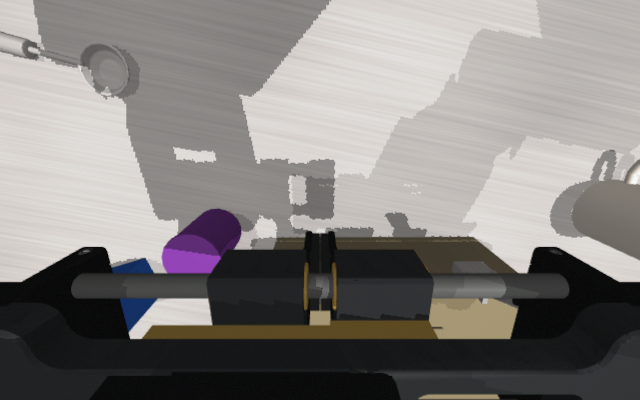

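>>> carry_out --pt "0 -0.2 -0.1 -1.5 0 0 0" --pt "0 -0.2 -0.2 -3 0 0 0" --pt "0 -0.2 -0.5 -4.1 0 0 0" --pt "0 -0.2 -0.7 -5.2 0 0 0" --pt "0 -0.2 -0.6 -6.4 0 0 0" --pt "0 -0.2 -0.1 -7.5 0 0 0" --pt "0 -0.2 0.6 -8.4 0 0 0" --pt "0 -0.2 1.5 -9.1 0 0 0" --pt "0 -0.2 2.5 -9.5 0 0 0" --pt "0 -0.2 3.2 -9.6 0 0 0" --pt "0 -0.2 3.5 -9.6 0 0 0" --pt "0 -0.2 3.5 -9.6 0 0 0"

```text
time: 41.5
position: [0.4876, 0.1478, 0.1555]
tool_rot: [0.447, 0.549, -0.545, -0.449]
ft_force: [-4.8, -0.1, 26.8]
grip_width: 0.0005
```

```bash
python3 - <<'E'
from h import *
o=robot.get_obs();print(o['position'],o['ft_force'],o['time'])
snap('scene','s20',(290,80,440,230),4)
E
```

```text
[0.48757732 0.14776416 0.15552567] [-4.7652823  -0.13523189 26.81809143] 41.5
```

View pics/s20.png

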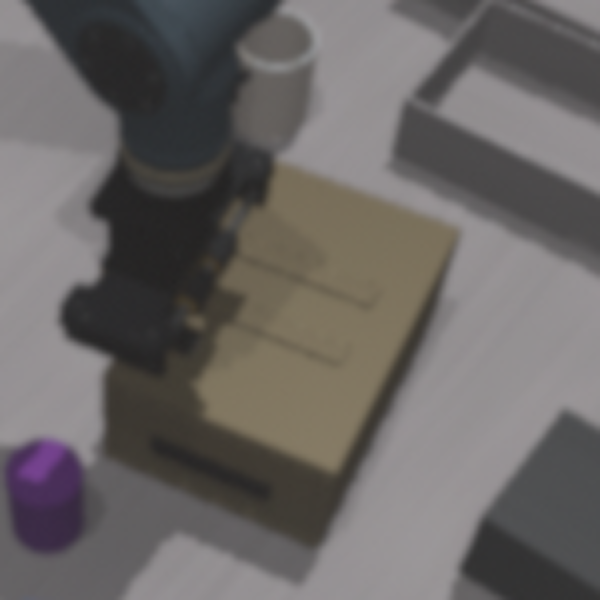

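>>> carry_out --pt "0 0 -4 0 0 0 0" --pt "0 0 -9 0 0 0 0" --pt "0 0 -12 3 0 0 0" --pt "0 3 -12 7 0 0 0" --pt "0 7 -12 9.7 0 0 0" --pt "0 11.5 -12 9.7 0 0 0" --pt "0 15 -12 9.7 0 0 0" --pt "0 15 -10 9.7 0 0 0" --pt "0 15 -6 9.7 0 0 0" --pt "0 15 -3.4 9.7 0 0 0" --pt "0 15 -3.4 9.7 0 0 0" --pt "0 15 -3.4 9.7 0 0 0"

```text
time: 42.75
position: [0.3618, 0.2756, 0.1873]
tool_rot: [0.446, 0.547, -0.546, -0.451]
ft_force: [0.5, 0.2, -0.5]
grip_width: 0.0005
```

```bash
python3 - <<'E'
from h import *
c=np.array([.539,.2342]);a=.197
ex=np.array([np.cos(a),np.sin(a)]);ey=np.array([-ex[1],ex[0]])
o=robot.get_obs();p=o['position'];d=p[:2]-c;print('local',d@ex,d@ey,p[2],o['time'])
t=c-.165*ex+.075*ey;print(go((*t,.189),1.768))
snap('scene','s21',(290,80,440,230),4)
E
```

```text
local -0.165659566945501 0.0752354625180339 0.18731284187509073 42.75
(array([-0.02, -0.17, -0.07]), array([-0.004, -0.   ,  0.006]))
```

View pics/s21.png

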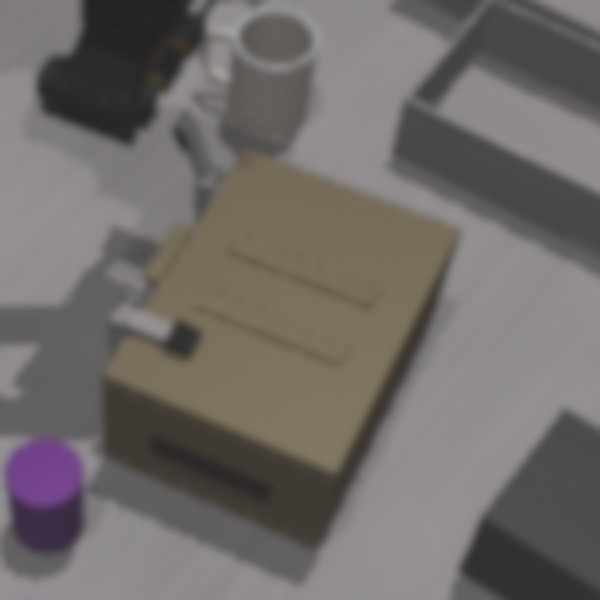

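Right clamp is down. Same for the left.

>>> carry_out --pt "0 0 -0.1 -1.6 0 0 0" --pt "0 0 -0.2 -3.1 0 0 0" --pt "0 0 -0.5 -4.2 0 0 0" --pt "0 0 -0.7 -5.3 0 0 0" --pt "0 0 -0.6 -6.5 0 0 0" --pt "0 0 -0.1 -7.6 0 0 0" --pt "0 0 0.6 -8.5 0 0 0" --pt "0 0 1.5 -9.2 0 0 0" --pt "0 0 2.5 -9.6 0 0 0" --pt "0 0 3.2 -9.7 0 0 0" --pt "0 0 3.5 -9.7 0 0 0" --pt "0 0 3.5 -9.7 0 0 0"

```text
time: 44.0
position: [0.4581, 0.295, 0.1556]
tool_rot: [0.447, 0.549, -0.545, -0.449]
ft_force: [-4.2, -3.2, 23.5]
grip_width: 0.0008
```

>>> carry_out --pt "0 0 -4 0 0 0 0" --pt "0 0 -9 0 0 0 0" --pt "0 0 -14 3 0 0 0" --pt "0 0 -18 8 0 0 0" --pt "0 0 -18 13 0 0 0" --pt "0 0 -18 13 0 0 0" --pt "0 0 -18 13 0 0 0" --pt "0 0 -18 13 0 0 0"

```text
time: 44.8
position: [0.3308, 0.2686, 0.3325]
tool_rot: [0.446, 0.548, -0.546, -0.45]
ft_force: [0.2, -0.0, 0.7]
grip_width: 0.0004
```

```bash
python3 - <<'E'
from h import *
o=robot.get_obs();print(o['position'],o['ft_force'],o['time'])
snap('scene','s22',(290,80,440,230),4)
snap('scene','s22b')
snap('top','t22')
E
```

```text
[0.33077345 0.26864544 0.33247017] [ 0.22896252 -0.00876685  0.73453312] 44.8
```

View pics/s22.png

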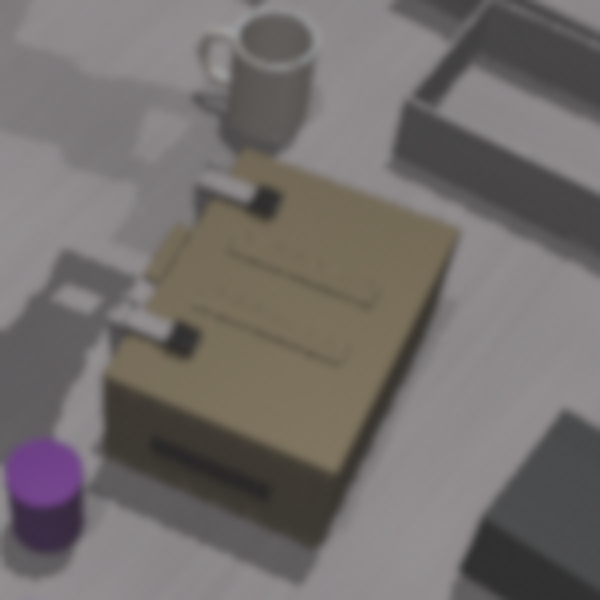

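View pics/s22b.png

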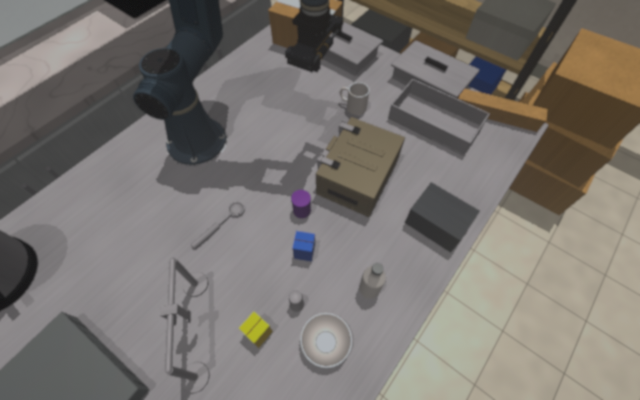

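View pics/t22.png

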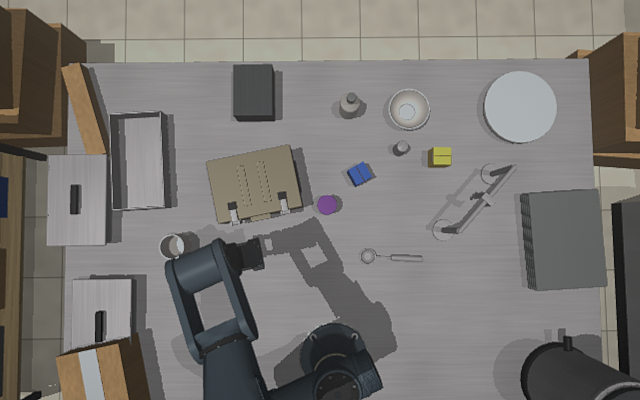

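```bash
python3 - <<'E'
from rig import robot
print(robot.hand_in())
E
```

```text
the job is handed in; nothing more can be done
None
```

The meal carrier is packed, shut and clamped, and the job was handed in at about 45 s of the 210 s allowed.

- **Tongs:** they hang astride the rail bar, and both the wrist and top pictures show them there.
- **Meals:** one snack box and three soup tubs were on the table. All four stand upright on the carrier floor in a 2 by 2 pattern, as the last pictures before closing the lid showed. One tub was knocked a few centimetres aside while I was placing the box, so I found it again before picking it up.
- **Lid:** I pushed it shut until it bottomed out. The fingertip stopped at about 119.5 mm against 119 mm for a shut lid, pressing with up to 36 N.
- **Clamps:** both were pushed all the way down with about 25 N. They stopped at the same height, and the scene and top pictures show them lying flat over the lid.
- **Bystanders:** the shaker and mug stand where they were, and the gripper was clear of everything at hand-in.

The top and wrist cameras disagreed by up to about 6 mm on the box position. I used a value between the two, and the grasp held. No check failed.

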